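# Put the seasoning set back in its caddy

### The job

The seasoning set was left standing about on the chopping board: put the pepper mill, the salt shaker and the little dropper bottle back into the wooden caddy, each upright in the well bored for it (largest, middle, smallest) and right down on the floor, and lay the longer of the two measuring spoons flat in the spoon rest along the caddy's front, bowl in the wide pocket. The lidded spice jar and the shorter measuring spoon do not belong to the set: do not shift them, and leave nothing tipped over.

Things in the scene. Friction and masses are not known exactly. Their poses are not given: they have to be found in the camera images.
- pepper_mill: Dark turned-wood pepper mill, 170 mm tall, base 58 mm across, about 50 mm just below the round head (head 123 to 159 mm up, 49 mm across, 12 mm knob above), where it is best held: held by the head it swings. Rigid, 0.13 to 0.25 kg. Origin: centre of its underside, z up. Starts on the chopping board (fixed, 190 x 380 mm, top 18 mm above the worktop). A gripper working low beside it can strike it.
- salt_shaker: Glass salt shaker with a domed steel cap with holes, 78 mm tall; body 43 mm across up to 58 mm, cap 36 mm across above. Origin: centre of its underside, z up. Starts on the chopping board (fixed, 190 x 380 mm, top 18 mm above the worktop).
- dropper_bottle: Small brown dropper bottle, 102 mm tall: body 33 mm across up to about 65 mm, then a 24 mm collar to 77 mm and a 12 mm black rubber bulb to 102 mm. Origin: centre of its underside, z up. Starts on the chopping board (fixed, 190 x 380 mm, top 18 mm above the worktop).
- long_spoon: Longer steel measuring spoon, 160 mm: bowl 45 mm wide at y = 36 to 80 mm, straight handle 12 mm wide from y = -80 to 36 mm, all 14 mm high (pinch the handle across, near the middle). Lies flat, hollow up. Origin: mid-length at its underside; y along it toward the bowl, z up. Starts on the chopping board (fixed, 190 x 380 mm, top 18 mm above the worktop). The shorter spoon lies about 60 mm beside it.
- well_mill: Fixed wooden caddy insert, 80 x 80 x 26 mm, with the LARGEST hole, 70 mm wide, down to the caddy floor. Origin: centre of the hole at that floor, 8 mm above the worktop; x to the caddy's back, z up. Three inserts in any order stand in a row along y, 81 mm apart, behind the spoon rest. Caddy fixed, 172 x 258 mm, back and ends 34 mm high, grip bars over the ends up to 68 mm.
- well_salt: Caddy insert for the salt shaker: same block with the MIDDLE hole, 55 mm across. Origin and axes as for well_mill. Fixed. Above the worktop hangs a wall cupboard, its front at x = 0.61 m and underside 0.5 m up: swing the arm across with the tool drawn back toward the robot.
- well_dropper: Caddy insert for the dropper bottle: same block with the SMALLEST hole, 45 mm across. Origin and axes as for well_mill. Fixed.
- spoon_rest: Fixed recess in the caddy's front, guides 16 mm high. Origin: on its floor, 8 mm above the worktop, where the spoon's origin shall lie; y along it to the bowl pocket (59 wide, y = 28 to 87 mm); handle channel 27 wide, y = -88 to -30 mm; between them no guide: room for fingers, 40 mm to the inserts, open in front. Fill it while the wells are empty.
- spice_jar: Does not belong: glass spice jar with label and a flat-topped screw lid, 45 mm across, 106 mm tall (taller and straighter than the salt shaker). Stands on the board among the others; to be left where it stands. Origin: centre of its underside, z up.
- short_spoon: Does not belong: the shorter measuring spoon, 137 mm long, bowl 36 mm wide, handle 12 mm wide, 12 mm high. Lies on the board beside the long one; to be left where it lies. Origin: mid-length at its underside; y toward the bowl.
Not all that is in view belongs to the job. Leave any pink look-alike of the pepper_mill alone.

How it is judged:
By the outcome, as a careful person would: the job done as asked, in the order asked, and still so for the second after the job is handed in, with the robot touching nothing.
It also fails if it takes over 138 s, if anything falls off the work surface, if the arm or the gripper's body presses on something with over 40 N, if the wrist force passes 120 N, or if a joint passes its speed limit or range.

### The arm

A 7-joint arm with a two-finger parallel gripper is mounted at the origin on a cart in front of the work surface, level with it; the furniture and walls round the work are solid. World frame = base frame: x ahead of the robot, y to its left, z up, the work surface at z = 0. Lengths are in m, angles in rad, forces in N, time in s.
With the tool pointing down it reaches from about 0.35 to 0.9 m from the base axis. Payload 19.9 kg.
Tool frame: the origin (TCP) lies midway between the tips of the shut fingers; the grasp point (between the pads) lies 19 mm behind it; z points along the fingers, y is the line along which they close (so a half turn about z gives the same grasp; the last joint's range is limited). The gripper opens to 85 mm and grips with 20 to 120 N. Pads are 22 mm wide; open, the fingers measure 114 mm over their backs; the gripper's body (76 mm by 85 mm) begins 54 mm behind the grasp point. The pads swing forward as they close: fully open they stand 13 mm farther back than shut.
Start: joints at [-1.331, 0.417, -0.01, 1.614, 0.005, 1.111, -0.053], TCP at [0.173, 0.601, 0.231] pointing down, gripper open.
Joint ranges: [-2.81, 2.81], [-0.39, 2.02], [-1.27, 1.25], [0.06, 2.57], [-1.19, 4.33], [0.19, 2], [-2.82, 2.82]. Speed limits (rad/s): [1.89, 1.89, 2.39, 2.39, 3.01, 3.01, 3.01].

### API

Orientations are given as a unit quaternion [x, y, z, w].
In Python, from rig import bot gives the robot as it stands.
- The arm moves only by the shell command python3 -m pendant 'ROWS' [FORCE]. ROWS is JSON, a list of rows, each an object of numbers: "ax", "ay", "az": the turn, a rotation vector about the tool's x, y, z as a fraction of full scale; "dx", "dy", "dz": the shift along the tool's x, y, z as a fraction of full scale; "fingers": the finger opening in mm, from 0 to 85.4. In form: [{"ax": .., "ay": .., "az": .., "dx": .., "dy": .., "dz": .., "fingers": ..}, ...]. A call has 1 to 8 rows; each row shifts and turns the commanded pose from where the row before left it, along the tool's axes as they then stand; what a row does not reach is not made up. Full scale, the value 1, is 0.4 m for a shift and 2 pi rad for a turn. A row lasts 1/8 s, in which the tool goes at most 62.5 mm and 10.7 degrees, less where a joint would pass 70% of its speed; a pose out of reach is approached as far as the arm can. A call with a number of a shift or a turn outside -1 to 1 is refused whole. A call with a gripper value outside its range is refused whole. The fingers move at their own pace and stop on an object; FORCE is the grip in N (left out, the last holds). Time passes only in rows, so rows that do not move let the fingers close. It gives the time, the measured TCP pose, the force and the opening at its end, in the units of the state.
- bot.state(): the state, without advancing time (a new reading comes with each control period).
- bot.grab_frame(name): name is "scene" or "top" or "wrist"; returns a dict with "image" (480x640x3 uint8, blue, green, red), "fov_y" (degrees; the focal length in pixels is half the picture's height over the tangent of half this angle, whatever the lens; pixels are square), "cx", "cy" (the principal point, pixels), "dist" ([k1, k2, p1, p2, k3] as OpenCV has them; the pictures are not rectified), "R" (3x3) and "t" (3): a world point X has camera coordinates R X + t. Camera axes: x right, y down, z forward; pixel columns grow to the right and rows downward; lengths in m; the calibration is good to about 2 mm. A picture is of the moment at which its call begins. There is no depth.
- bot.hand_in(): hands the job in, once; it reports no verdict.
Trained networks look in a picture, given as the dict that the camera call returned (one of the last four; its "shot" number tells which), for a name from the list of things; names that differ only in an ending like _2 or _b are one class to them, and where a whole thing is asked for, a point or a joint stands for the part that bears it (a point fixed in the world has none). Each returns a list of dicts, best first, with "conf" (0 to 1); they miss things now and then, are a little off and sometimes report something else, mostly with a low value. They report only what shows in the picture. A call takes as long as a camera call. They do not tell look-alikes from the thing itself.
- bot.masks_of(picture, query): "pixels" (480x640 bool, what is visible of it) and "bbox" ([left, top, right, bottom] as shares, 0 to 1, of the picture: columns of its width, rows of its height, round what is visible of it).
- bot.landmark_of(picture, query): "xy" ([column, row] as shares, 0 to 1, of the picture: columns of its width, rows of its height: a listed point, or the origin of a listed thing).
The state is a dict: "t": time; "joint_pos": joint angles; "dq": joint speeds; "joint_efforts": joint torques, N m; "ee_pos": TCP position; "orientation": TCP orientation; "ft_force": force on the tool from outside, world axes, zero at the start; "ft_torque": the same for the moment, N m; "finger_gap": finger opening in m.
Only numpy, scipy, OpenCV 4.12 (cv2) and the standard library are available. Lean on these libraries where they do the work, as an engineer would, in place of code of your own. Each camera call takes 0.05 s, during which the arm holds its last target. There are 200 camera calls.

## Working session

There is one attempt and no reset: what is moved stays moved. The work goes in short steps, Python scripts to look and compute and a shell command to move; the robot and the scene stay as the last step left them, time stands still between calls to the robot, and variables do not carry over. Pictures are saved under pics/ and viewed, on a budget of 14 in all, crops included, one or two more only if the job needs it, and the job is handed in when it is done.

```bash
ls; mkdir -p pics; cat > h.py <<'E'
import numpy as np, cv2
from rig import bot
from scipy.spatial.transform import Rotation as Rot
def K(p):
    f=240/np.tan(np.radians(p["fov_y"])/2); return np.array([[f,0,p["cx"]],[0,f,p["cy"]],[0,0,1.]])
def ray(p,uv):
    n=cv2.undistortPoints(np.array([[uv]],float),K(p),np.array(p["dist"],float))[0,0]
    R=np.array(p["R"]);t=np.array(p["t"]); d=R.T@np.array([n[0],n[1],1]); return -R.T@t,d/np.linalg.norm(d)
def onz(p,uv,z):
    c,d=ray(p,uv); return c+d*(z-c[2])/d[2]
def tri(obs):
    A=np.zeros((3,3));b=np.zeros(3);rs=[ray(p,u) for p,u in obs]
    for c,d in rs: P=np.eye(3)-np.outer(d,d);A+=P;b+=P@c
    X=np.linalg.solve(A,b); return X,[round(float(np.linalg.norm((np.eye(3)-np.outer(d,d))@(X-c)))*1000,1) for c,d in rs]
def proj(p,X):
    return cv2.projectPoints(np.array([X],float),cv2.Rodrigues(np.array(p["R"]))[0],np.array(p["t"],float),K(p),np.array(p["dist"],float))[0][0,0]
E
cat > a.py <<'E'
from h import *
s=bot.state();print({k:np.round(v,3).tolist() for k,v in s.items()})
N=["pepper_mill","salt_shaker","dropper_bottle","long_spoon","short_spoon","spice_jar","well_mill","well_salt","well_dropper","spoon_rest"]
P={}
for c in ["scene","top"]:
    p=bot.grab_frame(c);P[c]=p;cv2.imwrite(f"pics/{c}0.png",p["image"]);print(c,p["fov_y"],np.round(-np.array(p["R"]).T@np.array(p["t"]),3))
L={}
for n in N:
    for c in P:
        l=bot.landmark_of(P[c],n);L[n,c]=[(round(float(x["conf"]),2),np.round(np.array(x["xy"])*[640,480],1).tolist()) for x in l[:3]]
        print(n,c,L[n,c])
    if L[n,"scene"] and L[n,"top"]:
        X,r=tri([(P[c],L[n,c][0][1]) for c in P]);print("   tri",np.round(X,3),r)
E
python3 a.py
```

```text
pics
{'t': 0.0, 'joint_pos': [-1.331, 0.418, -0.01, 1.614, 0.005, 1.111, -0.053], 'dq': [-0.002, -0.003, 0.001, -0.001, 0.0, -0.001, 0.001], 'joint_efforts': [-0.001, -86.446, 0.679, -43.491, 0.019, 0.008, 0.0], 'ee_pos': [0.173, 0.6, 0.231], 'orientation': [0.14, 0.99, -0.001, -0.0], 'ft_force': [0.368, 0.298, -0.465], 'ft_torque': [0.037, 0.0, -0.027], 'finger_gap': 0.085}
scene 43.23946828366958 [-0.057 -0.739  1.111]
top 56.64781261439318 [0.305 0.056 1.056]
pepper_mill scene [(0.91, [255.7, 147.4]), (0.83, [286.7, 226.4])]
pepper_mill top [(0.82, [283.4, 261.6])]
   tri [0.38  0.122 0.319] [14.5, 14.5]
salt_shaker scene [(0.88, [337.8, 240.9])]
salt_shaker top [(0.5, [322.8, 231.2])]
   tri [0.509 0.045 0.01 ] [5.9, 5.9]
dropper_bottle scene [(0.56, [314.6, 208.4])]
dropper_bottle top [(0.7, [278.0, 218.9]), (0.62, [458.7, 228.5]), (0.52, [391.1, 226.7])]
   tri [0.528 0.155 0.023] [4.0, 4.0]
long_spoon scene [(0.77, [256.9, 171.1])]
long_spoon top [(0.97, [191.9, 237.2])]
   tri [0.484 0.36  0.022] [6.8, 6.8]
short_spoon scene [(0.78, [268.7, 185.8])]
short_spoon top [(0.94, [212.4, 243.5])]
   tri [0.479 0.312 0.005] [2.3, 2.3]
spice_jar scene [(0.87, [303.4, 255.9]), (0.49, [395.7, 305.8])]
spice_jar top [(0.55, [324.8, 270.2])]
   tri [0.411 0.043 0.024] [3.1, 3.1]
well_mill scene [(0.6, [374.7, 281.0])]
well_mill top [(0.68, [391.7, 225.6])]
   tri [ 0.509 -0.114  0.023] [3.8, 3.8]
well_salt scene [(0.91, [422.9, 333.6])]
well_salt top [(0.67, [457.7, 227.8])]
   tri [ 0.509 -0.276  0.007] [0.6, 0.6]
well_dropper scene [(0.87, [396.3, 309.3])]
well_dropper top [(0.72, [423.7, 228.4])]
   tri [ 0.506 -0.194  0.006] [2.1, 2.1]
spoon_rest scene [(0.75, [364.1, 323.3])]
spoon_rest top [(0.65, [424.2, 258.6])]
   tri [ 0.427 -0.187  0.014] [7.4, 7.4]
```

View pics/scene0.png

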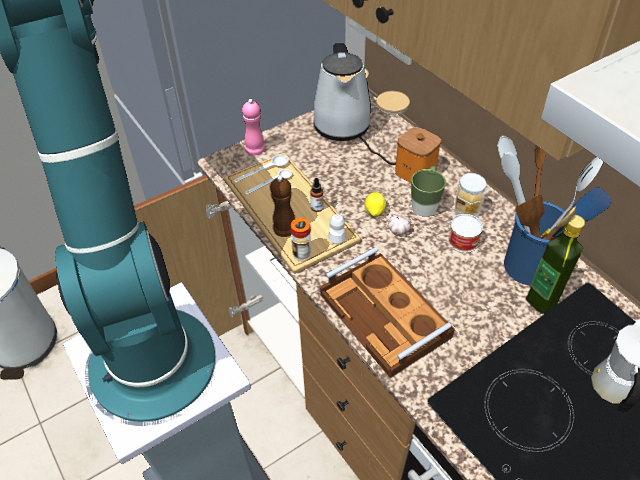

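View pics/top0.png

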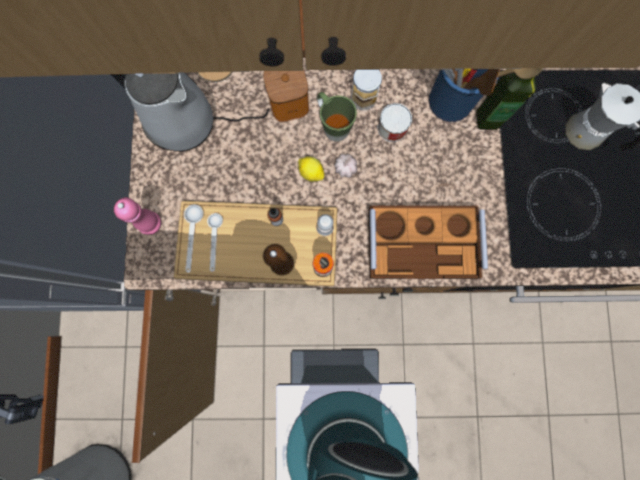

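The top view shows the dark mill at (278,260), the salt shaker at (325,225), the dropper at (277,215), the spice jar with its orange lid at (323,264), the spoons at about (192,237) and (213,243), and the pink mill at (140,215). The wells sit at (390,225), (424,226) and (458,226). I'll enlarge this to see which way the rest faces and to confirm which spoon is which.

```bash
python3 - <<'E'
import cv2,numpy as np
a=cv2.imread("pics/top0.png")[195:285,165:495];b=cv2.imread("pics/scene0.png")[145:375,220:460]
A=cv2.resize(a,(800,218),interpolation=3);B=cv2.resize(b,(399,382),interpolation=3)
C=cv2.resize(cv2.imread("pics/scene0.png")[250:375,315:455],(401,358),interpolation=3)
o=np.zeros((600,800,3),np.uint8);o[:218]=A;o[218:600,:399]=B;o[218:576,399:]=C;cv2.imwrite("pics/c1.png",o)
E
```

```text
(no output)
```

View pics/c1.png

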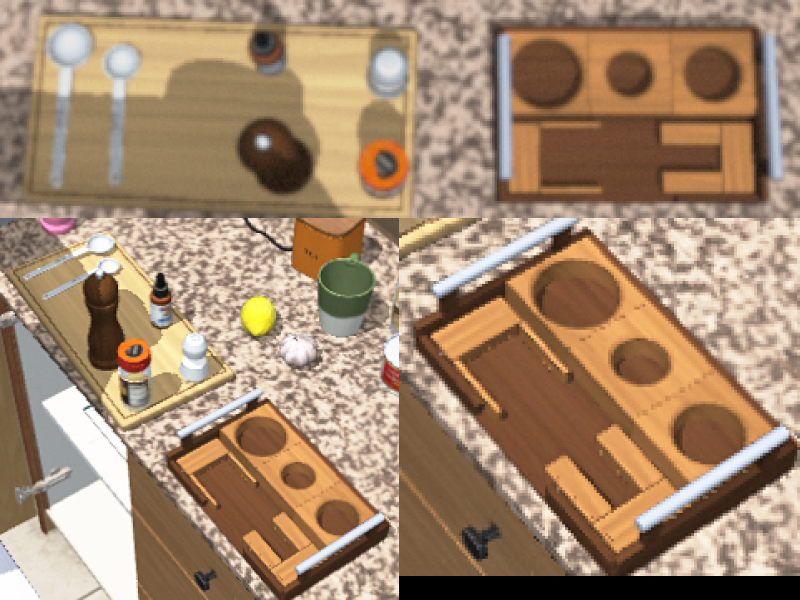

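Bowl pocket of the rest is on the left (+y). The wells from left to right are mill, dropper, salt. The long spoon is the left one: it is longer and has the wider bowl, at (192,237) in the top view. I'll go above it for a close look.

```bash
R='{"dx":-0.1125,"dy":-0.0553,"dz":-0.0216}'; python3 -m pendant '[{"dx":-0.1125,"dy":-0.0553,"dz":-0.0216},{"dx":-0.1125,"dy":-0.0553,"dz":-0.0216},{"dx":-0.1125,"dy":-0.0553,"dz":-0.0216},{"dx":-0.1125,"dy":-0.0553,"dz":-0.0216},{"dx":-0.1125,"dy":-0.0553,"dz":-0.0216},{"dx":-0.1125,"dy":-0.0553,"dz":-0.0216},{"dx":-0.1125,"dy":-0.0553,"dz":-0.0216},{"dx":-0.1125,"dy":-0.0553,"dz":-0.0216}]' 40
python3 -m pendant '[{"az":0.0253},{"az":0.0253},{"az":0.0253},{"az":0.0253},{"az":0.0253},{"az":0.0253},{"az":0.0253},{"az":0.0253}]'
python3 -m pendant '[{"az":0.0253},{"az":0.0253},{"az":0.0253},{"az":0.0253},{"az":0.0253},{"az":0.0253},{"az":0.0253},{"az":0.0253}]'
python3 -m pendant '[{"az":0.0253},{"az":0.0253},{"az":0},{"az":0}]'
cat > go.py <<'E'
# go.py x y z yaw_deg(of tool y) : remaining shift (tool axes, after turn) and turn, in full-scale units
from h import *; import sys
s=bot.state(); x,y,z,w=map(float,sys.argv[1:5]); a=np.radians(w)
T=np.array([[-np.sin(a),np.cos(a),0],[np.cos(a),np.sin(a),0],[0,0,-1]])
if np.linalg.det(T)<0: raise SystemExit("det")
C=Rot.from_quat(s["orientation"]); d=np.array([x,y,z])-s["ee_pos"]
print("pos",np.round(s["ee_pos"],4),"j",np.round(s["joint_pos"],2),"F",np.round(s["ft_force"],1),"gap",round(s["finger_gap"],4),"t",round(s["t"],2))
print("turn",np.round((C.inv()*Rot.from_matrix(T)).as_rotvec()/2/np.pi,4),"shift(after turn)",np.round(T.T@d/.4,4),"mm",np.round(d*1000))
E
python3 go.py 0.47 0.33 0.3 -90
cat > look.py <<'E'
from h import *
import sys
p=bot.grab_frame("wrist");cv2.imwrite(f"pics/{sys.argv[1]}.png",p["image"]);print("cam",p["fov_y"],np.round(-np.array(p["R"]).T@np.array(p["t"]),3),"axis",np.round(np.array(p["R"])[2],2))
np.save(f"pics/{sys.argv[1]}.npy",p,allow_pickle=True)
for a in sys.argv[2:]:
    n,z=a.split(":");
    for q in bot.landmark_of(p,n)[:2]:
        uv=np.array(q["xy"])*[640,480];print(n,round(float(q["conf"]),2),np.round(uv,1),np.round(onz(p,uv,float(z)),4))
    for q in bot.masks_of(p,n)[:1]:
        m=q["pixels"];np.save(f"pics/{sys.argv[1]}_{n}.npy",m);r,c=np.nonzero(m);print("  mask",round(float(q["conf"]),2),m.sum(),"bbox",c.min(),r.min(),c.max(),r.max())
E
python3 look.py w1 long_spoon:0.018 short_spoon:0.018
```

```text
pos [0.1732 0.6005 0.2313] j [-1.33  0.42 -0.01  1.61  0.    1.11 -0.05] F [ 0.9 -0.4 -1.4] gap 0.0853 t 1.1
turn [0.     0.     0.4553] shift(after turn) [ 0.742   0.6763 -0.1718] mm [ 297. -271.   69.]
cam 69.7151020278657 [0.101 0.622 0.374] axis [ 0.28 -0.08 -0.96]schema error: expected keys ax, ay, az, dx, dy, dz, fingers
schema error: expected keys ax, ay, az, dx, dy, dz, fingers
schema error: expected keys ax, ay, az, dx, dy, dz, fingers
schema error: expected keys ax, ay, az, dx, dy, dz, fingers
```

View pics/w1.png

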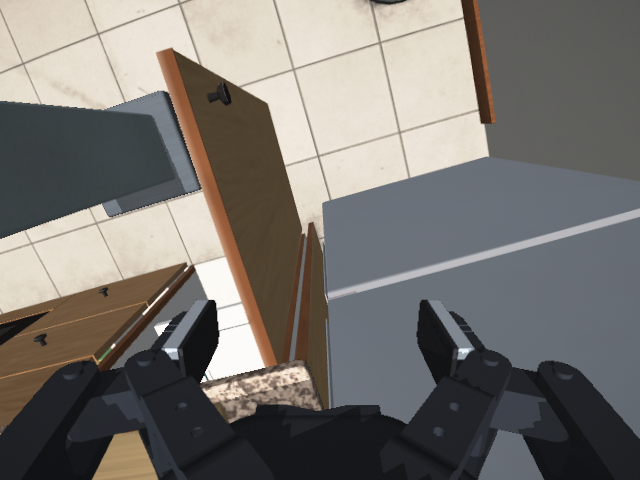

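The rows need all the keys, so nothing moved. The picture shows only the start position: floor, cupboard door and open fingers. Resending with full rows.

```bash
python3 -m pendant '[{"ax":0,"ay":0,"az":0,"dx":-0.1125,"dy":-0.0553,"dz":-0.0216,"fingers":85},{"ax":0,"ay":0,"az":0,"dx":-0.1125,"dy":-0.0553,"dz":-0.0216,"fingers":85},{"ax":0,"ay":0,"az":0,"dx":-0.1125,"dy":-0.0553,"dz":-0.0216,"fingers":85},{"ax":0,"ay":0,"az":0,"dx":-0.1125,"dy":-0.0553,"dz":-0.0216,"fingers":85},{"ax":0,"ay":0,"az":0,"dx":-0.1125,"dy":-0.0553,"dz":-0.0216,"fingers":85},{"ax":0,"ay":0,"az":0,"dx":-0.1125,"dy":-0.0553,"dz":-0.0216,"fingers":85},{"ax":0,"ay":0,"az":0,"dx":-0.1125,"dy":-0.0553,"dz":-0.0216,"fingers":85},{"ax":0,"ay":0,"az":0,"dx":-0.1125,"dy":-0.0553,"dz":-0.0216,"fingers":85}]' 40
python3 -m pendant '[{"ax":0,"ay":0,"az":0.0253,"dx":0,"dy":0,"dz":0,"fingers":85},{"ax":0,"ay":0,"az":0.0253,"dx":0,"dy":0,"dz":0,"fingers":85},{"ax":0,"ay":0,"az":0.0253,"dx":0,"dy":0,"dz":0,"fingers":85},{"ax":0,"ay":0,"az":0.0253,"dx":0,"dy":0,"dz":0,"fingers":85},{"ax":0,"ay":0,"az":0.0253,"dx":0,"dy":0,"dz":0,"fingers":85},{"ax":0,"ay":0,"az":0.0253,"dx":0,"dy":0,"dz":0,"fingers":85},{"ax":0,"ay":0,"az":0.0253,"dx":0,"dy":0,"dz":0,"fingers":85},{"ax":0,"ay":0,"az":0.0253,"dx":0,"dy":0,"dz":0,"fingers":85}]'
python3 -m pendant '[{"ax":0,"ay":0,"az":0.0253,"dx":0,"dy":0,"dz":0,"fingers":85},{"ax":0,"ay":0,"az":0.0253,"dx":0,"dy":0,"dz":0,"fingers":85},{"ax":0,"ay":0,"az":0.0253,"dx":0,"dy":0,"dz":0,"fingers":85},{"ax":0,"ay":0,"az":0.0253,"dx":0,"dy":0,"dz":0,"fingers":85},{"ax":0,"ay":0,"az":0.0253,"dx":0,"dy":0,"dz":0,"fingers":85},{"ax":0,"ay":0,"az":0.0253,"dx":0,"dy":0,"dz":0,"fingers":85},{"ax":0,"ay":0,"az":0.0253,"dx":0,"dy":0,"dz":0,"fingers":85},{"ax":0,"ay":0,"az":0.0253,"dx":0,"dy":0,"dz":0,"fingers":85}]'
python3 -m pendant '[{"ax":0,"ay":0,"az":0.0253,"dx":0,"dy":0,"dz":0,"fingers":85},{"ax":0,"ay":0,"az":0.0253,"dx":0,"dy":0,"dz":0,"fingers":85},{"ax":0,"ay":0,"az":0,"dx":0,"dy":0,"dz":0,"fingers":85}]'
python3 go.py 0.47 0.33 0.3 -90
python3 look.py w2 long_spoon:0.018 short_spoon:0.018
```

```text
t: 2.35
ee_pos: [0.4711, 0.3295, 0.3009]
orientation: [0.14, 0.99, 0.0, 0.0]
ft_force: [0.3, 0.5, 0.1]
finger_gap: 0.085
t: 3.35
ee_pos: [0.47, 0.3308, 0.3005]
orientation: [0.702, 0.712, 0.0, 0.0]
ft_force: [-1.0, 0.3, -0.0]
finger_gap: 0.0847
t: 4.35
ee_pos: [0.47, 0.3308, 0.3005]
orientation: [0.988, 0.156, 0.0, -0.0]
ft_force: [-0.0, -0.8, 0.9]
finger_gap: 0.0852
t: 4.72
ee_pos: [0.4699, 0.3309, 0.3004]
orientation: [1.0, 0.0, 0.0, 0.0]
ft_force: [-0.7, -0.9, 0.3]
finger_gap: 0.0848
pos [0.4699 0.3309 0.3004] j [-1.16  0.31  0.62  1.67 -0.19  1.22 -2.07] F [-0.7 -0.9  0.3] gap 0.0848 t 4.72
turn [ 0.     -0.      0.0001] shift(after turn) [0.0001 0.0021 0.001 ] mm [ 0. -1. -0.]
cam 69.7151020278657 [0.547 0.331 0.443] axis [-0.3  -0.   -0.95]
long_spoon 0.72 [296.2 179.6] [0.4898 0.3574 0.018 ]
  mask 0.86 2022 bbox 278 112 316 240
short_spoon 0.85 [339.9 186.5] [0.4814 0.3035 0.018 ]
  mask 0.96 1636 bbox 326 129 357 239
```

View pics/w2.png

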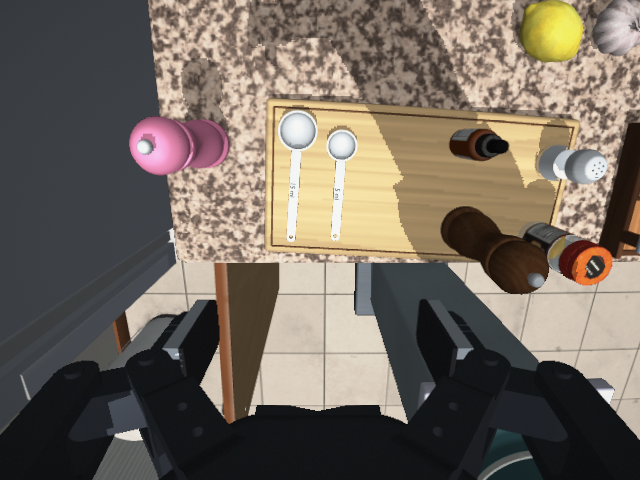

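The wrist view is clear: long spoon with its bowl at (298,130) and handle end at (292,240), marked 15 ml; short spoon at (340,185), marked 5 ml. The mill is at (490,245), the salt shaker at (570,163), the dropper at (478,145), the jar at (570,250) and the pink mill at (185,145), off to the left.

```bash
cat > sp.py <<'E'
from h import *; import sys
def fit(tag,n,z):
    p=np.load(f"pics/{tag}.npy",allow_pickle=True).item();m=np.load(f"pics/{tag}_{n}.npy")
    k,lab,st,_=cv2.connectedComponentsWithStats(m.astype(np.uint8));m=lab==1+np.argmax(st[1:,4])
    r,c=np.nonzero(m);X=np.array([onz(p,(a,b),z)[:2] for a,b in zip(c,r)])
    mu=X.mean(0);u=np.linalg.svd(X-mu,full_matrices=False)[2][0]
    for _ in range(2):
        s=(X-mu)@u;hi,lo=s.max(),s.min()
        ws=[np.ptp(((X-mu)@np.array([-u[1],u[0]]))[(s>e-.03)&(s<e+.03)]) for e in(hi,lo)]
        if ws[1]>ws[0]:u=-u;continue
        # centre line of handle
        h=(s<lo+.1)&(s>lo+.008);H=X[h];mh=H.mean(0);u2=np.linalg.svd(H-mh,full_matrices=False)[2][0];u=u2*np.sign(u2@u);mu=mh
    s=(X-mu)@u;print(n,"len",round(np.ptp(s),4),"mid",np.round(mu+u*(s.max()+s.min())/2,4),"handle-mid",np.round(mu,4),"yaw of y-axis",round(np.degrees(np.arctan2(u[1],u[0])),2))
if __name__=="__main__":
    for a in sys.argv[2:]: n,z=a.split(":");fit(sys.argv[1],n,float(z))
E
python3 sp.py w2 long_spoon:0.028 short_spoon:0.027; python3 sp.py w2 long_spoon:0.018
python3 - <<'E'
from h import *
p=bot.grab_frame("top");w=np.load("pics/w2.npy",allow_pickle=True).item();q=bot.grab_frame("wrist")
def ends(pic,n):
    m=bot.masks_of(pic,n)[0]["pixels"].astype(np.uint8);k,l,st,_=cv2.connectedComponentsWithStats(m);r,c=np.nonzero(l==1+np.argmax(st[1:,4]))
    return (c[r<=r.min()+1].mean(),r.min()-.0),(c[r>=r.max()-1].mean(),r.max()+1.)
for n in ["long_spoon","short_spoon"]:
    a=ends(p,n);b=ends(q,n);print(n,[[np.round(v,4) for v in tri([(p,a[i]),(q,b[i])])] for i in(0,1)] if 0 else [tri([(p,a[i]),(q,b[i])]) for i in (0,1)])
E
```

```text
long_spoon len 0.154 mid [0.4918 0.3593] handle-mid [0.4708 0.361 ] yaw of y-axis -4.61
short_spoon len 0.1338 mid [0.4829 0.3059] handle-mid [0.472  0.3065] yaw of y-axis -3.14
long_spoon len 0.1578 mid [0.4904 0.36  ] handle-mid [0.4677 0.3619] yaw of y-axis -4.61
long_spoon [(array([0.57185789, 0.35403297, 0.00653837]), [0.5, 0.5]), (array([0.41035565, 0.36708746, 0.01708535]), [0.1, 0.1])]
short_spoon [(array([0.54729544, 0.30416022, 0.03042944]), [1.5, 1.5]), (array([0.41478546, 0.30740958, 0.02729821]), [1.7, 1.7])]
```

Both spoons match their sizes. I'll grasp the long one at its origin (0.4905, 0.3595) with the tool y at -94.6°, fingers half open so they clear the short spoon.

```bash
python3 go.py 0.4905 0.3595 0.08 -94.6
```

```text
pos [0.4701 0.3307 0.3004] j [-1.16  0.31  0.62  1.67 -0.19  1.22 -2.07] F [-0.5  0.2 -0.1] gap 0.085 t 5.28
turn [ 0.     -0.      0.0127] shift(after turn) [ 0.0451 -0.0759  0.5511] mm [  20.   29. -220.]
```

```bash
python3 -m pendant '[{"ax":0,"ay":0,"az":0.0127,"dx":0,"dy":0,"dz":0,"fingers":38},{"ax":0,"ay":0,"az":0,"dx":0.0451,"dy":-0.0759,"dz":0,"fingers":38},{"ax":0,"ay":0,"az":0,"dx":0,"dy":0,"dz":0.12,"fingers":38},{"ax":0,"ay":0,"az":0,"dx":0,"dy":0,"dz":0.12,"fingers":38},{"ax":0,"ay":0,"az":0,"dx":0,"dy":0,"dz":0.12,"fingers":38},{"ax":0,"ay":0,"az":0,"dx":0,"dy":0,"dz":0.12,"fingers":38},{"ax":0,"ay":0,"az":0,"dx":0,"dy":0,"dz":0.0711,"fingers":38},{"ax":0,"ay":0,"az":0,"dx":0,"dy":0,"dz":0,"fingers":38}]'
python3 go.py 0.4905 0.3595 0.021 -94.6
python3 look.py w3 long_spoon:0.018 short_spoon:0.018; python3 sp.py w3 long_spoon:0.028
```

```text
t: 6.28
ee_pos: [0.4897, 0.3588, 0.0783]
orientation: [0.999, -0.04, -0.001, 0.001]
ft_force: [0.1, 0.0, 0.8]
finger_gap: 0.038
pos [0.4897 0.3588 0.0783] j [-1.06  0.62  0.51  1.79 -0.39  0.84 -2.01] F [0.1 0.  0.8] gap 0.038 t 6.28
turn [ 0.0004  0.0003 -0.    ] shift(after turn) [ 0.0019 -0.002   0.1434] mm [  1.   1. -57.]
cam 69.7151020278657 [0.566 0.354 0.221] axis [-0.3   0.02 -0.95]
long_spoon 0.86 [316.1 256.2] [0.4912 0.3599 0.018 ]
  mask 0.62 8515 bbox 276 124 359 365
short_spoon 0.93 [401.2 265.9] [0.4803 0.3065 0.018 ]
  mask 0.84 5239 bbox 378 155 442 326
long_spoon len 0.1527 mid [0.4937 0.3592] handle-mid [0.4756 0.3608] yaw of y-axis -5.08
```

View pics/w3.png

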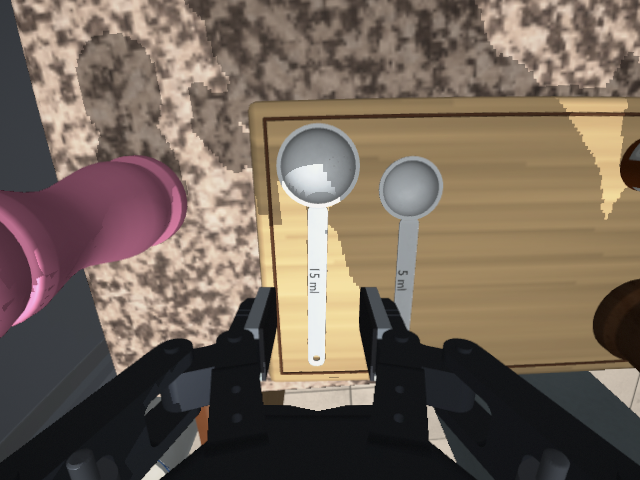

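The handle at (317,280) is centred between the fingers at (262,310) and (372,310), and the short spoon is clear of them. Descending and closing.

```bash
python3 -m pendant '[{"ax":0,"ay":0,"az":0,"dx":0.001,"dy":-0.001,"dz":0.0717,"fingers":38},{"ax":0,"ay":0,"az":0,"dx":0.001,"dy":-0.001,"dz":0.0717,"fingers":38},{"ax":0,"ay":0,"az":0,"dx":0,"dy":0,"dz":0,"fingers":38},{"ax":0,"ay":0,"az":0,"dx":0,"dy":0,"dz":0,"fingers":5},{"ax":0,"ay":0,"az":0,"dx":0,"dy":0,"dz":0,"fingers":5},{"ax":0,"ay":0,"az":0,"dx":0,"dy":0,"dz":0,"fingers":5},{"ax":0,"ay":0,"az":0,"dx":0,"dy":0,"dz":0,"fingers":5},{"ax":0,"ay":0,"az":0,"dx":0,"dy":0,"dz":0,"fingers":5}]' 40
python3 -m pendant '[{"ax":0,"ay":0,"az":0,"dx":0,"dy":0,"dz":0,"fingers":5},{"ax":0,"ay":0,"az":0,"dx":0,"dy":0,"dz":-0.03,"fingers":5},{"ax":0,"ay":0,"az":0,"dx":0,"dy":0,"dz":-0.1,"fingers":5},{"ax":0,"ay":0,"az":0,"dx":0,"dy":0,"dz":-0.12,"fingers":5},{"ax":0,"ay":0,"az":0,"dx":0,"dy":0,"dz":-0.12,"fingers":5},{"ax":0,"ay":0,"az":0,"dx":0,"dy":0,"dz":-0.12,"fingers":5},{"ax":0,"ay":0,"az":0,"dx":0,"dy":0,"dz":-0.12,"fingers":5},{"ax":0,"ay":0,"az":0,"dx":0,"dy":0,"dz":0,"fingers":5}]'
python3 go.py 0.40 -0.05 0.27 0; python3 look.py w4 long_spoon:0.25
```

```text
t: 7.52
ee_pos: [0.492, 0.3607, 0.024]
orientation: [0.999, -0.04, 0.001, -0.001]
ft_force: [-0.0, -1.5, 9.0]
finger_gap: 0.0095
t: 8.52
ee_pos: [0.4926, 0.3607, 0.2712]
orientation: [0.999, -0.04, 0.002, -0.002]
ft_force: [0.4, -0.3, -1.2]
finger_gap: 0.009
pos [0.4926 0.3607 0.2712] j [-1.15  0.41  0.62  1.63 -0.25  1.18 -2.12] F [ 0.4 -0.3 -1.2] gap 0.009 t 8.53
turn [-1.000e-04 -1.100e-03 -2.628e-01] shift(after turn) [-1.0268 -0.2314  0.003 ] mm [ -93. -411.   -1.]
cam 69.7151020278657 [0.568 0.354 0.414] axis [-0.29  0.03 -0.96]
long_spoon 0.56 [316.8 298.5] [0.485  0.3623 0.25  ]
  mask 0.86 14573 bbox 262 124 377 411
```

Spoon held (gap 9 mm). Carrying it over to the caddy, turning it, then looking.

```bash
python3 -m pendant '[{"ax":0,"ay":0,"az":0,"dx":-0.011,"dy":0.06,"dz":0,"fingers":5},{"ax":0,"ay":0,"az":0,"dx":-0.011,"dy":0.12,"dz":0,"fingers":5},{"ax":0,"ay":0,"az":0,"dx":-0.011,"dy":0.12,"dz":0,"fingers":5},{"ax":0,"ay":0,"az":0,"dx":-0.011,"dy":0.12,"dz":0,"fingers":5},{"ax":0,"ay":0,"az":0,"dx":-0.011,"dy":0.12,"dz":0,"fingers":5},{"ax":0,"ay":0,"az":0,"dx":-0.011,"dy":0.12,"dz":0,"fingers":5},{"ax":0,"ay":0,"az":0,"dx":-0.011,"dy":0.12,"dz":0,"fingers":5},{"ax":0,"ay":0,"az":0,"dx":-0.011,"dy":0.12,"dz":0,"fingers":5}]'
python3 -m pendant '[{"ax":0,"ay":0,"az":0,"dx":-0.011,"dy":0.12,"dz":0,"fingers":5},{"ax":0,"ay":0,"az":0,"dx":-0.011,"dy":0.12,"dz":0,"fingers":5},{"ax":0,"ay":0,"az":0,"dx":0,"dy":0.06,"dz":0,"fingers":5},{"ax":0,"ay":0,"az":-0.025,"dx":0,"dy":0,"dz":0,"fingers":5},{"ax":0,"ay":0,"az":-0.025,"dx":0,"dy":0,"dz":0,"fingers":5},{"ax":0,"ay":0,"az":-0.025,"dx":0,"dy":0,"dz":0,"fingers":5},{"ax":0,"ay":0,"az":-0.025,"dx":0,"dy":0,"dz":0,"fingers":5},{"ax":0,"ay":0,"az":-0.025,"dx":0,"dy":0,"dz":0,"fingers":5}]'
python3 -m pendant '[{"ax":0,"ay":0,"az":-0.025,"dx":0,"dy":0,"dz":0,"fingers":5},{"ax":0,"ay":0,"az":-0.025,"dx":0,"dy":0,"dz":0,"fingers":5},{"ax":0,"ay":0,"az":-0.025,"dx":0,"dy":0,"dz":0,"fingers":5},{"ax":0,"ay":0,"az":-0.025,"dx":0,"dy":0,"dz":0,"fingers":5},{"ax":0,"ay":0,"az":-0.025,"dx":0,"dy":0,"dz":0,"fingers":5},{"ax":0,"ay":0,"az":-0.0128,"dx":0,"dy":0,"dz":0,"fingers":5},{"ax":0,"ay":0,"az":0,"dx":0,"dy":0,"dz":0,"fingers":5},{"ax":0,"ay":0,"az":0,"dx":0,"dy":0,"dz":0,"fingers":5}]'
python3 go.py 0.41 -0.12 0.27 0; python3 look.py w5 long_spoon:0.25 well_mill:0.008 well_salt:0.008 well_dropper:0.008 spoon_rest:0.008;python3 sp.py w5 long_spoon:0.27
```

```text
t: 9.68
ee_pos: [0.4264, 0.0027, 0.266]
orientation: [0.999, -0.04, -0.001, 0.0]
ft_force: [0.8, -0.4, 1.0]
finger_gap: 0.0095
t: 10.68
ee_pos: [0.4084, -0.1146, 0.266]
orientation: [0.938, 0.348, -0.001, -0.0]
ft_force: [-0.1, 1.0, 1.0]
finger_gap: 0.0087
t: 11.68
ee_pos: [0.4087, -0.1146, 0.2664]
orientation: [0.708, 0.706, -0.0, -0.0]
ft_force: [-0.0, 0.2, 0.2]
finger_gap: 0.0095
pos [ 0.4087 -0.1146  0.2664] j [-0.84 -0.02  1.04  2.06  0.02  1.09  0.19] F [-0.   0.2  0.2] gap 0.0095 t 11.68
turn [-0.0001  0.     -0.0003] shift(after turn) [-0.0135  0.0033 -0.0091] mm [ 1. -5.  4.]
cam 69.7151020278657 [ 0.41  -0.038  0.409] axis [-0.   -0.3  -0.95]
long_spoon 0.58 [316.4 300.2] [ 0.4089 -0.1211  0.25  ]
  mask 0.57 14466 bbox 261 125 376 410
  mask 0.76 2650 bbox 372 166 452 234
well_salt 0.6 [398.4 312.9] [ 0.515  -0.2656  0.008 ]
  mask 0.77 1896 bbox 367 293 435 344
well_dropper 0.91 [401.4 261.5] [ 0.5137 -0.1934  0.008 ]
well_dropper 0.68 [325.1  44. ] [0.4173 0.0507 0.008 ]
  mask 0.7 3772 bbox 369 232 443 298
spoon_rest 0.32 [324.9  46.3] [0.4171 0.0484 0.008 ]
spoon_rest 0.27 [394.7 317.2] [ 0.5106 -0.272   0.008 ]
  mask 0.97 305 bbox 348 222 367 300
long_spoon len 0.1369 mid [ 0.4097 -0.1043] handle-mid [ 0.4097 -0.1079] yaw of y-axis 89.34
```

View pics/w5.png

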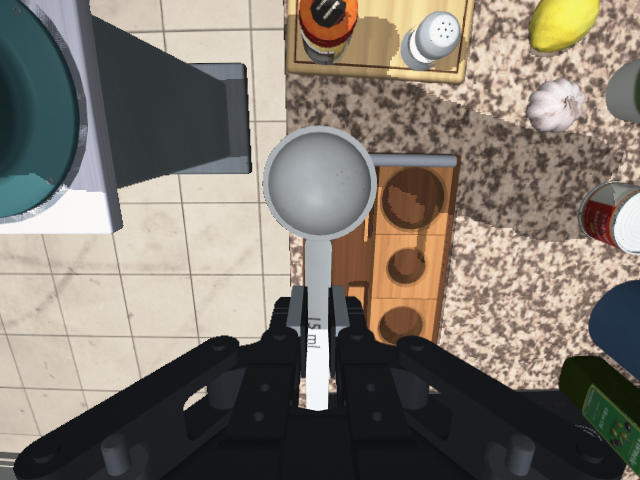

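The spoon is held straight, bowl at (320,183). Well rims: mill (413,199), dropper (407,265), salt (402,323). The spoon hides most of the rest, so I'll take rim positions here and the rest from the scene and top cameras, now that the arm is away from parts of it.

```bash
python3 - <<'E'
from h import *
w=np.load("pics/w5.npy",allow_pickle=True).item()
for n,u in dict(mill=(413,199),drop=(407,265),salt=(402,323)).items(): print(n,np.round(onz(w,u,.034),4))
t=bot.grab_frame("top");s=bot.grab_frame("scene")
C=lambda x,y:(165+x/2.424,195+y/2.424)
for n,u,z in [("chan",C(690,158.5),.016),("pocket",C(570,156),.016),("pocket left end",C(540,156),.01),("chan right end",C(721,158.5),.016),("mill rim",C(546,72),.034),("drop",C(630,73),.034),("salt",C(711,73),.034)]: print(n,np.round(u,1),np.round(onz(t,u,z),4))
# scene crop: guide corners
S=lambda x,y:(315+(x)/2.864,250+(y-218)/2.864)
for n,u,z in [("upper bowl guide inner tip",S(571,380),.024),("lower bowl guide tip",S(503,415),.024),("chan upper guide tip",S(600,432),.024),("chan lower guide tip inner",S(590,455),.024)]: print(n,np.round(u,1),np.round(onz(s,u,z),4))
a=cv2.resize(t["image"][195:290,360:495],(760,535),interpolation=3);cv2.imwrite("pics/c2.png",a)
E
```

```text
mill [ 0.5146 -0.1095  0.034 ]
drop [ 0.5138 -0.1877  0.034 ]
salt [ 0.5137 -0.265   0.034 ]
chan [449.7 260.4] [ 0.4289 -0.2496  0.016 ]
pocket [400.1 259.4] [ 0.4327 -0.1333  0.016 ]
pocket left end [387.8 259.4] [ 0.4337 -0.1052  0.01  ]
chan right end [462.4 260.4] [ 0.4286 -0.2797  0.016 ]
mill rim [390.2 224.7] [ 0.5123 -0.1101  0.034 ]
drop [424.9 225.1] [ 0.5104 -0.1911  0.034 ]
salt [458.3 225.1] [ 0.5095 -0.2693  0.034 ]
upper bowl guide inner tip [514.4 306.6] [ 0.7117 -0.35    0.024 ]
lower bowl guide tip [490.6 318.8] [ 0.6454 -0.3417  0.024 ]
chan upper guide tip [524.5 324.7] [ 0.6947 -0.3969  0.024 ]
chan lower guide tip inner [521.  332.8] [ 0.6733 -0.4067  0.024 ]
```

View pics/c2.png

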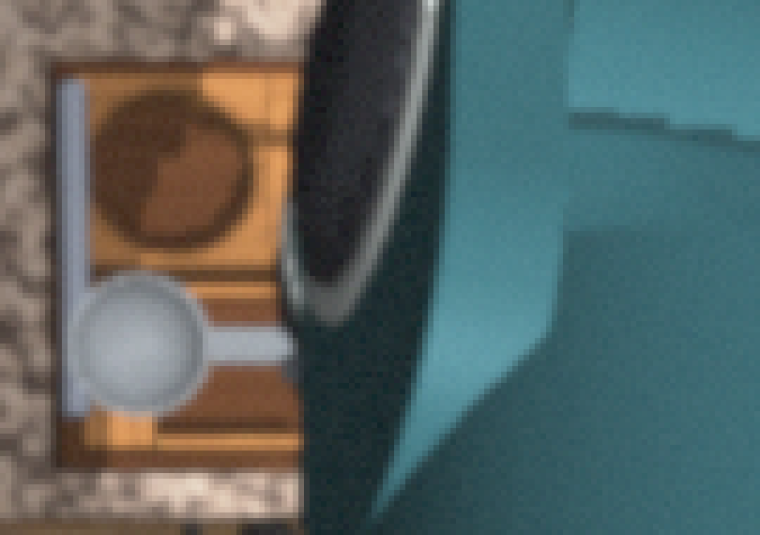

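```bash
python3 - <<'E'
from h import *
s=bot.grab_frame("scene")
S=lambda x,y:(315+(x-399)/2.864,250+(y-218)/2.864)
for n,u,z in [("upper bowl guide inner tip",S(571,380),.024),("lower bowl guide tip",S(503,415),.024),("chan upper guide tip",S(600,432),.024),("chan lower guide tip inner",S(582,455),.024),("mill rim",S(575,295),.034),("drop",S(641,362),.034),("salt",S(708,435),.034)]: print(n,np.round(u,1),np.round(onz(s,u,z),4))
E
python3 go.py 0.431 -0.190 0.09 -1
```

```text
upper bowl guide inner tip [375.1 306.6] [ 0.4616 -0.1691  0.024 ]
lower bowl guide tip [351.3 318.8] [ 0.4003 -0.1647  0.024 ]
chan upper guide tip [385.2 324.7] [ 0.4501 -0.2191  0.024 ]
chan lower guide tip inner [378.9 332.8] [ 0.4266 -0.2272  0.024 ]
mill rim [376.5 276.9] [ 0.5096 -0.112   0.034 ]
drop [399.5 300.3] [ 0.5106 -0.1923  0.034 ]
salt [422.9 325.8] [ 0.5087 -0.2727  0.034 ]
pos [ 0.4089 -0.1147  0.2666] j [-0.84 -0.02  1.04  2.06  0.02  1.09  0.19] F [-0.7  0.4  0.5] gap 0.0094 t 12.38
turn [-0.      0.      0.0028] shift(after turn) [-0.1874  0.0585  0.4416] mm [  22.  -75. -177.]
```

Three cameras agree to within 3 mm on the wells. The rest origin is at about (0.431, -0.191).

```bash
python3 -m pendant '[{"ax":0,"ay":0,"az":0.0028,"dx":0,"dy":0,"dz":0,"fingers":5},{"ax":0,"ay":0,"az":0,"dx":-0.096,"dy":0.03,"dz":0,"fingers":5},{"ax":0,"ay":0,"az":0,"dx":-0.095,"dy":0.0285,"dz":0,"fingers":5},{"ax":0,"ay":0,"az":0,"dx":0,"dy":0,"dz":0.11,"fingers":5},{"ax":0,"ay":0,"az":0,"dx":0,"dy":0,"dz":0.11,"fingers":5},{"ax":0,"ay":0,"az":0,"dx":0,"dy":0,"dz":0.11,"fingers":5},{"ax":0,"ay":0,"az":0,"dx":0,"dy":0,"dz":0.11,"fingers":5},{"ax":0,"ay":0,"az":0,"dx":0,"dy":0,"dz":0,"fingers":5}]'
python3 go.py 0.431 -0.1915 0.017 -1; python3 look.py w6 long_spoon:0.09
```

```text
t: 13.38
ee_pos: [0.4294, -0.1914, 0.089]
orientation: [0.714, 0.7, -0.002, -0.002]
ft_force: [-0.1, -0.2, 0.9]
finger_gap: 0.0092
pos [ 0.4294 -0.1914  0.089 ] j [-0.36  0.5   0.88  2.13 -0.56  0.77  0.85] F [-0.1 -0.2  0.9] gap 0.0092 t 13.38
turn [-0.0007 -0.     -0.0002] shift(after turn) [-1.0e-04  4.0e-03  1.8e-01] mm [  2.  -0. -72.]
cam 69.7151020278657 [ 0.432 -0.115  0.232] axis [-0.01 -0.3  -0.95]
long_spoon 0.56 [317.4 297.5] [ 0.4302 -0.1875  0.09  ]
  mask 0.78 14123 bbox 263 125 376 409
```

View pics/w6.png

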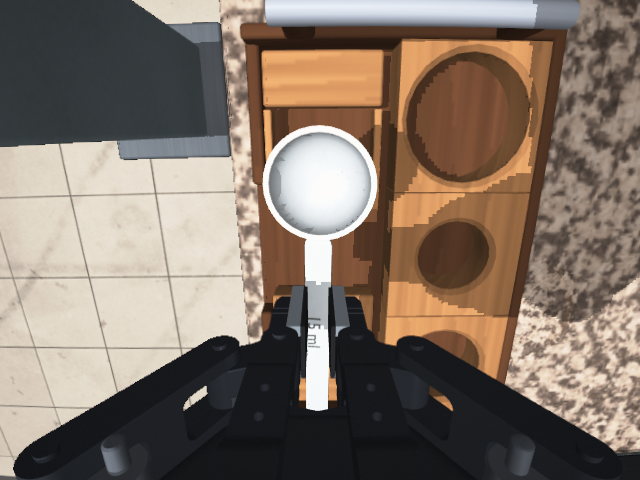

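The bowl (320,182) sits between the pocket guides, left at (270,120) and right at (377,120); the pocket end edge is at row 107. Converting these to world coordinates.

```bash
python3 - <<'E'
from h import *
w=np.load("pics/w6.npy",allow_pickle=True).item()
f=lambda n,u,z:print(n,np.round(onz(w,u,z),4))
f("L",(273,118),.024);f("R",(374,118),.024);f("end",(320,107),.024);f("L low",(265,160),.024)
f("bowl rim",(320,182),.099);f("bowl top",(320,125),.099)
f("mill rim",(470,116),.034);f("drop",(454.5,255),.034);f("handle near fingers",(318,270),.099)
E
python3 sp.py w6 long_spoon:0.097
```

```text
L [ 0.4058 -0.1071  0.024 ]
R [ 0.4637 -0.1081  0.024 ]
end [ 0.4329 -0.1017  0.024 ]
L low [ 0.3998 -0.1307  0.024 ]
bowl rim [ 0.4323 -0.1338  0.099 ]
bowl top [ 0.4326 -0.1128  0.099 ]
mill rim [ 0.5148 -0.1079  0.034 ]
drop [ 0.5139 -0.1887  0.034 ]
handle near fingers [ 0.4308 -0.1702  0.099 ]
long_spoon len 0.132 mid [ 0.4308 -0.1788] handle-mid [ 0.4309 -0.1767] yaw of y-axis 88.06
```

```bash
python3 -m pendant '[{"ax":0,"ay":0,"az":0,"dx":0.006,"dy":0.006,"dz":0.05,"fingers":5},{"ax":0,"ay":0,"az":0,"dx":0,"dy":0,"dz":0.06,"fingers":5},{"ax":0,"ay":0,"az":0,"dx":0,"dy":0,"dz":0.04,"fingers":5},{"ax":0,"ay":0,"az":0,"dx":0,"dy":0,"dz":0.02,"fingers":5},{"ax":0,"ay":0,"az":0,"dx":0,"dy":0,"dz":0.01,"fingers":5},{"ax":0,"ay":0,"az":0,"dx":0,"dy":0,"dz":0,"fingers":5},{"ax":0,"ay":0,"az":0,"dx":0,"dy":0,"dz":0,"fingers":5}]'
```

```text
t: 14.4
ee_pos: [0.4337, -0.1892, 0.019]
orientation: [0.713, 0.701, 0.0, 0.0]
ft_force: [0.6, -0.2, -1.3]
finger_gap: 0.0088
```

```bash
python3 -m pendant '[{"ax":0,"ay":0,"az":0,"dx":0,"dy":0,"dz":0.01,"fingers":5},{"ax":0,"ay":0,"az":0,"dx":0,"dy":0,"dz":0,"fingers":5},{"ax":0,"ay":0,"az":0,"dx":0,"dy":0,"dz":0,"fingers":34},{"ax":0,"ay":0,"az":0,"dx":0,"dy":0,"dz":0,"fingers":34},{"ax":0,"ay":0,"az":0,"dx":0,"dy":0,"dz":0,"fingers":34},{"ax":0,"ay":0,"az":0,"dx":0,"dy":0,"dz":-0.08,"fingers":34},{"ax":0,"ay":0,"az":0,"dx":0,"dy":0,"dz":-0.12,"fingers":34},{"ax":0,"ay":0,"az":0,"dx":0,"dy":0,"dz":0,"fingers":34}]'
python3 look.py w7 long_spoon:0.008;python3 sp.py w7 long_spoon:0.016
```

```text
t: 15.4
ee_pos: [0.4348, -0.1895, 0.097]
orientation: [0.713, 0.701, 0.001, 0.002]
ft_force: [0.1, 0.1, -0.2]
finger_gap: 0.0341
cam 69.7151020278657 [ 0.436 -0.113  0.24 ] axis [-0.   -0.3  -0.95]
long_spoon 0.63 [312.4 246. ] [ 0.4322 -0.1909  0.008 ]
  mask 0.75 6666 bbox 282 126 354 343
long_spoon len 0.1557 mid [ 0.435  -0.1877] handle-mid [ 0.4343 -0.2083] yaw of y-axis 87.88
```

View pics/w7.png

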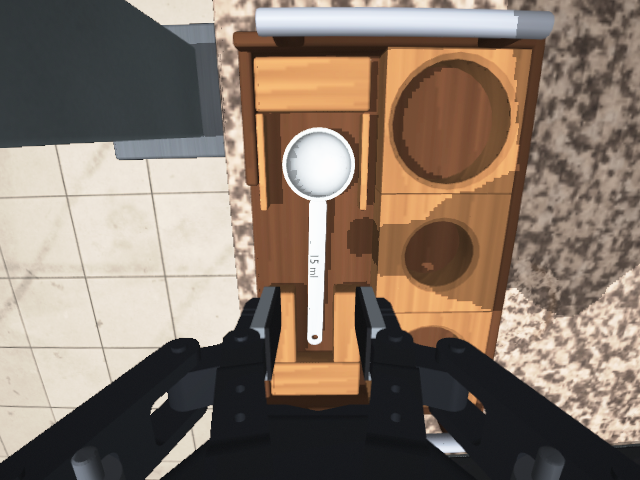

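The spoon lies flat and centred in the rest: bowl (318,163) in the pocket, handle in the channel. Now lifting away and going to look at the mill and its neighbours.

```bash
python3 -m pendant '[{"ax":0,"ay":0,"az":0,"dx":0,"dy":0,"dz":-0.13,"fingers":34},{"ax":0,"ay":0,"az":0,"dx":0,"dy":0,"dz":-0.13,"fingers":34},{"ax":0,"ay":0,"az":0,"dx":0,"dy":0,"dz":-0.13,"fingers":34},{"ax":0,"ay":0,"az":0,"dx":0,"dy":0,"dz":-0.13,"fingers":34},{"ax":0,"ay":0,"az":0,"dx":0.1,"dy":0,"dz":0,"fingers":85},{"ax":0,"ay":0,"az":0,"dx":0.13,"dy":0,"dz":0,"fingers":85},{"ax":0,"ay":0,"az":0,"dx":0.13,"dy":0,"dz":0,"fingers":85},{"ax":0,"ay":0,"az":0,"dx":0.13,"dy":0,"dz":0,"fingers":85}]'
python3 -m pendant '[{"ax":0,"ay":0,"az":0,"dx":0.13,"dy":0,"dz":0,"fingers":85},{"ax":0,"ay":0,"az":0,"dx":0.1,"dy":0,"dz":0,"fingers":85},{"ax":0,"ay":0,"az":0,"dx":0,"dy":0,"dz":0,"fingers":85}]'
python3 go.py 0.43 0.10 0.3 0; python3 look.py w8 pepper_mill:0.018 salt_shaker:0.018 dropper_bottle:0.018 spice_jar:0.018
python3 - <<'E'
from h import *
for c in ("scene","top"):
    p=bot.grab_frame(c)
    for n in ["pepper_mill","salt_shaker","dropper_bottle","spice_jar"]:
        print(c,n,[(round(float(q["conf"]),2),np.round(np.array(q["xy"])*[640,480]).tolist(),np.round(onz(p,np.array(q["xy"])*[640,480],.018)[:2],4).tolist()) for q in bot.landmark_of(p,n)[:2]])
E
```

```text
t: 16.55
ee_pos: [0.4364, 0.0089, 0.3023]
orientation: [0.713, 0.701, 0.0, -0.0]
ft_force: [1.1, 0.6, -0.5]
finger_gap: 0.0853
t: 16.92
ee_pos: [0.438, 0.1014, 0.3017]
orientation: [0.712, 0.702, -0.001, 0.0]
ft_force: [0.2, -0.6, 0.2]
finger_gap: 0.085
pos [0.438  0.1014 0.3017] j [-1.19  0.02  0.91  1.96 -0.01  1.18 -0.28] F [ 0.2 -0.6  0.2] gap 0.085 t 16.93
turn [-0.0002  0.0003 -0.0021] shift(after turn) [-0.0035 -0.0199  0.0042] mm [-8. -1. -2.]
cam 69.7151020278657 [0.44  0.178 0.444] axis [-0.01 -0.3  -0.95]
pepper_mill 0.8 [313.5 159.1] [0.4338 0.1453 0.018 ]
pepper_mill 0.45 [368.2 379.4] [ 0.5106 -0.1781  0.018 ]
  mask 0.65 3096 bbox 276 135 335 199
salt_shaker 0.73 [372.7 236.4] [0.5088 0.0464 0.018 ]
  mask 0.72 1355 bbox 361 225 402 270
dropper_bottle 0.81 [395.9 150.1] [0.5333 0.1549 0.018 ]
dropper_bottle 0.31 [314.4 381.3] [ 0.4298 -0.1805  0.018 ]
  mask 0.98 1075 bbox 384 134 425 165
spice_jar 0.72 [300.7 234.3] [0.4157 0.0504 0.018 ]
  mask 0.7 2366 bbox 276 220 319 285
scene pepper_mill [(0.86, [284.0, 226.0], [0.4307, 0.1557]), (0.67, [255.0, 149.0], [0.5225, 0.4497])]
scene salt_shaker [(0.93, [340.0, 238.0], [0.5201, 0.0422]), (0.62, [316.0, 206.0], [0.5334, 0.1637])]
scene dropper_bottle [(0.87, [315.0, 209.0], [0.5254, 0.1582])]
scene spice_jar [(0.67, [303.0, 256.0], [0.4163, 0.0463])]
top pepper_mill [(0.55, [149.0, 224.0], [0.5233, 0.4625])]
top salt_shaker []
top dropper_bottle []
top spice_jar [(0.19, [419.0, 260.0], [0.4312, -0.1773])]
```

View pics/w8.png

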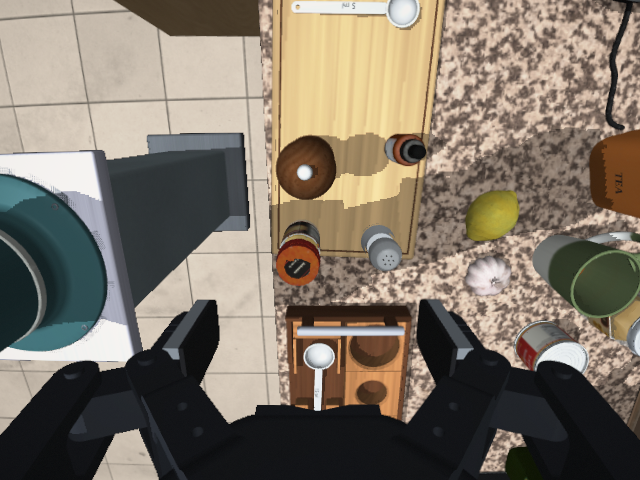

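Mill knob at (305,172), dropper bulb at (414,152), salt cap at (384,257), jar lid at (297,265). The spoon is still in place at (320,357). Checking each axis from its top point and base.

```bash
python3 - <<'E'
from h import *
w=np.load("pics/w8.npy",allow_pickle=True).item();v=np.load("pics/w2.npy",allow_pickle=True).item()
print("mill top w8",onz(w,(305,172),.188),"w2",onz(v,(536,281),.188),"tri",tri([(w,(305,172)),(v,(536,281))]))
print("drop top",onz(w,(414.5,152),.12),onz(v,(502,146),.12),tri([(w,(414.5,152)),(v,(502,146))]))
print("salt top",onz(w,(386.5,260),.096),onz(v,(594,168),.096),tri([(w,(386.5,260)),(v,(594,168))]))
print("jar top",onz(w,(297,266),.124),onz(v,(594,264),.124),tri([(w,(297,266)),(v,(594,264))]))
E
python3 go.py 0.434 0.148 0.24 -1
```

```text
mill top w8 [0.42987995 0.14904933 0.188     ] w2 [0.43050346 0.15130065 0.188     ] tri (array([0.42944149, 0.14893348, 0.18497511]), [0.4, 0.4])
drop top [0.52823114 0.15859868 0.12      ] [0.53517241 0.16140289 0.12      ] (array([0.53312579, 0.15679636, 0.10864312]), [2.1, 2.1])
salt top [0.51220155 0.04355757 0.096     ] [0.51417145 0.04820432 0.096     ] (array([0.51367847, 0.04037554, 0.08689879]), [0.5, 0.5])
jar top [0.41717478 0.04903064 0.124     ] [0.41990866 0.04758758 0.124     ] (array([0.41832348, 0.04765652, 0.12289684]), [1.5, 1.5])
pos [0.4385 0.0989 0.3026] j [-1.19  0.01  0.91  1.96 -0.01  1.18 -0.28] F [ 0.2 -0.2 -0.9] gap 0.0849 t 17.88
turn [ 0.  0. -0.] shift(after turn) [ 0.1226 -0.0134  0.1566] mm [ -4.  49. -63.]
```

```bash
python3 -m pendant '[{"ax":0,"ay":0,"az":0,"dx":0.0623,"dy":-0.0117,"dz":0,"fingers":85},{"ax":0,"ay":0,"az":0,"dx":0.0623,"dy":-0.0117,"dz":0,"fingers":85},{"ax":0,"ay":0,"az":0,"dx":0,"dy":0,"dz":0.1,"fingers":85},{"ax":0,"ay":0,"az":0,"dx":0,"dy":0,"dz":0.1,"fingers":85},{"ax":0,"ay":0,"az":0,"dx":0,"dy":0,"dz":0.1,"fingers":85},{"ax":0,"ay":0,"az":0,"dx":0,"dy":0,"dz":0.08,"fingers":85},{"ax":0,"ay":0,"az":0,"dx":0,"dy":0,"dz":0.03,"fingers":85},{"ax":0,"ay":0,"az":0,"dx":0,"dy":0,"dz":0,"fingers":85}]'
python3 go.py 0.430 0.149 0.119 -1; python3 look.py w9
```

```text
t: 18.88
ee_pos: [0.4301, 0.1487, 0.1387]
orientation: [0.713, 0.701, -0.0, 0.0]
ft_force: [0.8, 0.6, 0.5]
finger_gap: 0.0848
pos [0.4301 0.1487 0.1387] j [-1.09  0.32  0.81  2.13 -0.32  0.81 -0.11] F [0.8 0.6 0.5] gap 0.0848 t 18.88
turn [-0.0001  0.0001 -0.0001] shift(after turn) [ 0.0007 -0.0002  0.0493] mm [ -0.   0. -20.]
cam 69.7151020278657 [0.432 0.225 0.281] axis [-0.01 -0.3  -0.95]
```

View pics/w9.png

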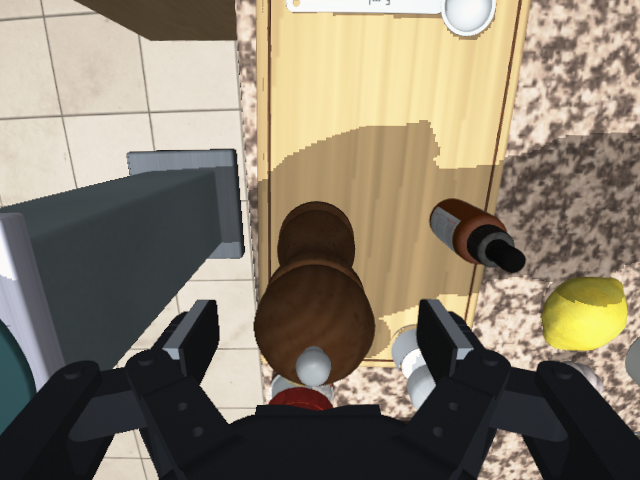

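The head (315,322) is centred between the fingers, with dropper and salt clear. Descending to the neck and closing gently.

```bash
python3 -m pendant '[{"ax":0,"ay":0,"az":0,"dx":0,"dy":0,"dz":0.03,"fingers":85},{"ax":0,"ay":0,"az":0,"dx":0,"dy":0,"dz":0.015,"fingers":85},{"ax":0,"ay":0,"az":0,"dx":0,"dy":0,"dz":0.004,"fingers":85},{"ax":0,"ay":0,"az":0,"dx":0,"dy":0,"dz":0,"fingers":85}]' 50
python3 -m pendant '[{"ax":0,"ay":0,"az":0,"dx":0,"dy":0,"dz":0,"fingers":55},{"ax":0,"ay":0,"az":0,"dx":0,"dy":0,"dz":0,"fingers":52},{"ax":0,"ay":0,"az":0,"dx":0,"dy":0,"dz":0,"fingers":40},{"ax":0,"ay":0,"az":0,"dx":0,"dy":0,"dz":0,"fingers":40},{"ax":0,"ay":0,"az":0,"dx":0,"dy":0,"dz":0,"fingers":40},{"ax":0,"ay":0,"az":0,"dx":0,"dy":0,"dz":0,"fingers":40}]' 50
python3 -m pendant '[{"ax":0,"ay":0,"az":0,"dx":0,"dy":0,"dz":-0.02,"fingers":40},{"ax":0,"ay":0,"az":0,"dx":0,"dy":0,"dz":-0.05,"fingers":40},{"ax":0,"ay":0,"az":0,"dx":0,"dy":0,"dz":0,"fingers":40}]'
python3 go.py 0.420 0.149 0.29 -1
```

```text
t: 19.42
ee_pos: [0.4301, 0.1488, 0.1191]
orientation: [0.713, 0.701, -0.0, 0.0]
ft_force: [-0.1, 0.1, -0.0]
finger_gap: 0.0851
t: 20.18
ee_pos: [0.43, 0.1489, 0.1194]
orientation: [0.713, 0.701, 0.0, -0.0]
ft_force: [-4.9, -0.6, 14.2]
finger_gap: 0.0475
t: 20.55
ee_pos: [0.4306, 0.1492, 0.148]
orientation: [0.713, 0.701, 0.001, 0.0]
ft_force: [-0.1, 0.5, -2.2]
finger_gap: 0.047
pos [0.4306 0.1492 0.148 ] j [-1.11  0.3   0.82  2.12 -0.3   0.83 -0.12] F [-0.1  0.5 -2.2] gap 0.047 t 20.55
turn [ 0.0003 -0.0002  0.    ] shift(after turn) [-0.0009 -0.0265 -0.3549] mm [-11.  -0. 142.]
```

The mill is held (about 0.22 kg). Lifting it and carrying it over to its well.

```bash
python3 -m pendant '[{"ax":0,"ay":0,"az":0,"dx":0,"dy":0,"dz":-0.06,"fingers":40},{"ax":0,"ay":0,"az":0,"dx":0,"dy":0,"dz":-0.1,"fingers":40},{"ax":0,"ay":0,"az":0,"dx":0,"dy":0,"dz":-0.1,"fingers":40},{"ax":0,"ay":0,"az":0,"dx":0,"dy":0,"dz":-0.05,"fingers":40},{"ax":0,"ay":0,"az":0,"dx":-0.03,"dy":0,"dz":0,"fingers":40},{"ax":0,"ay":0,"az":0,"dx":-0.07,"dy":0.02,"dz":0,"fingers":40},{"ax":0,"ay":0,"az":0,"dx":-0.1,"dy":0.03,"dz":0,"fingers":40},{"ax":0,"ay":0,"az":0,"dx":-0.1,"dy":0.03,"dz":0,"fingers":40}]'
python3 -m pendant '[{"ax":0,"ay":0,"az":0,"dx":-0.1,"dy":0.03,"dz":0,"fingers":40},{"ax":0,"ay":0,"az":0,"dx":-0.1,"dy":0.03,"dz":0,"fingers":40},{"ax":0,"ay":0,"az":0,"dx":-0.08,"dy":0.03,"dz":0,"fingers":40},{"ax":0,"ay":0,"az":0,"dx":-0.05,"dy":0.03,"dz":0,"fingers":40},{"ax":0,"ay":0,"az":0,"dx":-0.017,"dy":0.012,"dz":0,"fingers":40},{"ax":0,"ay":0,"az":0,"dx":0,"dy":0,"dz":0,"fingers":40},{"ax":0,"ay":0,"az":0,"dx":0,"dy":0,"dz":0,"fingers":40}]'
python3 go.py 0.511 -0.111 0.16 -1; python3 look.py w10 pepper_mill:.17 well_mill:0.008 well_dropper:0.008 well_salt:0.008
```

```text
t: 21.55
ee_pos: [0.4594, 0.0265, 0.2697]
orientation: [0.713, 0.701, -0.001, -0.0]
ft_force: [0.7, 1.1, -1.6]
finger_gap: 0.0473
t: 22.42
ee_pos: [0.5099, -0.1106, 0.2707]
orientation: [0.713, 0.701, -0.0, -0.0]
ft_force: [-0.1, 0.1, -1.8]
finger_gap: 0.0473
pos [ 0.5099 -0.1106  0.2707] j [-0.7   0.31  1.04  1.85 -0.3   1.15  0.43] F [-0.1  0.1 -1.8] gap 0.0473 t 22.43
turn [-0.0001 -0.      0.0001] shift(after turn) [-0.0009  0.0028  0.2767] mm [   1.   -0. -111.]
cam 69.7151020278657 [ 0.512 -0.034  0.413] axis [-0.01 -0.3  -0.96]
pepper_mill 0.55 [318.6 246.5] [ 0.5112 -0.1164  0.17  ]
  mask 0.6 20288 bbox 249 207 386 410
well_mill 0.73 [257.5 260.2] [ 0.4334 -0.1879  0.008 ]
well_mill 0.15 [317.   55.2] [0.5122 0.0448 0.008 ]
  mask 0.9 1368 bbox 284 166 359 234
well_salt 0.38 [314.4  53.1] [0.5094 0.0469 0.008 ]
```

View pics/w10.png

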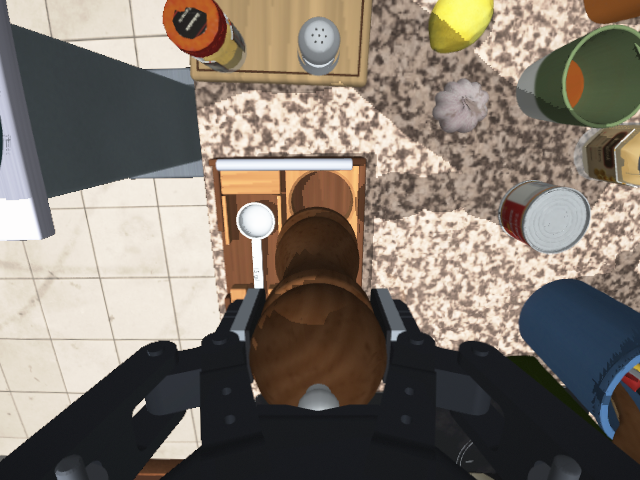

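The mill hangs upright, base at (316,240), and the mill-well rim is visible behind it (cols 287–357, top row 168). Numeric check of the alignment:

```bash
python3 - <<'E'
from h import *
w=np.load("pics/w10.npy",allow_pickle=True).item()
f=lambda n,u,z:print(n,np.round(onz(w,u,z),4))
f("rim top ->y-.035",(321,168),.034);f("rim L",(286,200),.034);f("rim R",(357,200),.034)
f("base far edge",(316,207),.17);f("base L",(275,245),.17);f("base R",(359,245),.17)
E
```

```text
rim top ->y-.035 [ 0.5147 -0.0722  0.034 ]
rim L [ 0.4752 -0.1068  0.034 ]
rim R [ 0.5544 -0.1081  0.034 ]
base far edge [ 0.5098 -0.0864  0.17  ]
base L [ 0.4788 -0.1147  0.17  ]
base R [ 0.5413 -0.1157  0.17  ]
```

```bash
python3 -m pendant '[{"ax":0,"ay":0,"az":0,"dx":0.01,"dy":0.009,"dz":0.05,"fingers":40},{"ax":0,"ay":0,"az":0,"dx":0,"dy":0,"dz":0.08,"fingers":40},{"ax":0,"ay":0,"az":0,"dx":0,"dy":0,"dz":0.08,"fingers":40},{"ax":0,"ay":0,"az":0,"dx":0,"dy":0,"dz":0.06,"fingers":40},{"ax":0,"ay":0,"az":0,"dx":0,"dy":0,"dz":0.03,"fingers":40},{"ax":0,"ay":0,"az":0,"dx":0,"dy":0,"dz":0,"fingers":40},{"ax":0,"ay":0,"az":0,"dx":0,"dy":0,"dz":0,"fingers":40}]'
python3 go.py 0.511 -0.111 0.109 -1; python3 look.py w11 pepper_mill:0.05 well_mill:.008; python3 - <<'E'
from h import *
i=cv2.imread("pics/w11.png")[90:330,180:460];cv2.imwrite("pics/c3.png",cv2.resize(i,(700,600),interpolation=3))
E
```

```text
t: 23.75
ee_pos: [0.5143, -0.1076, 0.1517]
orientation: [0.713, 0.701, 0.0, 0.0]
ft_force: [0.4, 0.2, -1.3]
finger_gap: 0.0468
pos [ 0.5143 -0.1076  0.1517] j [-0.57  0.48  0.91  1.96 -0.47  0.93  0.56] F [ 0.4  0.2 -1.3] gap 0.0468 t 23.75
turn [ 0.0002  0.     -0.    ] shift(after turn) [-0.0087 -0.0081  0.1066] mm [ -3.  -3. -43.]
cam 69.7151020278657 [ 0.516 -0.031  0.294] axis [-0.01 -0.3  -0.95]
pepper_mill 0.92 [317.7 246.1] [ 0.5151 -0.1134  0.05  ]
well_mill 0.22 [177.1  22.2] [0.4132 0.05   0.008 ]
  mask 0.69 2332 bbox 265 184 370 281
```

View pics/c3.png

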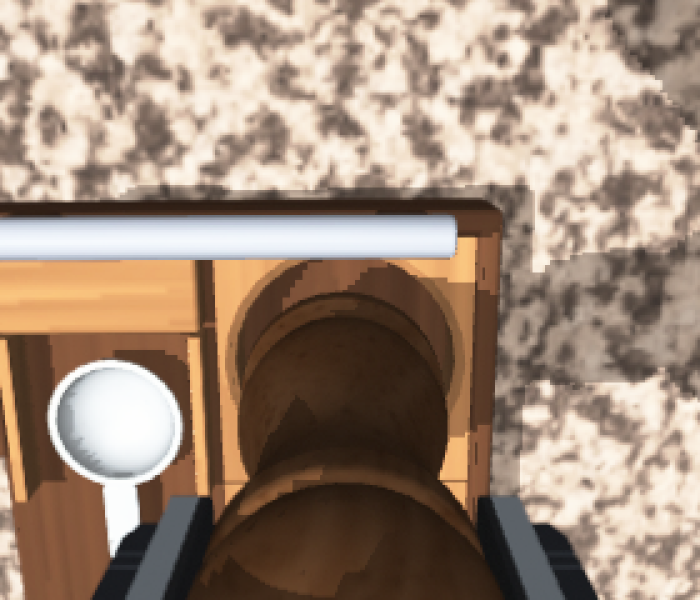

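Crop: the well rim spans cols 228–464 with its top at row 257. The mill base spans cols 240–448 with its far edge at row 292, just inside the rim.

```bash
python3 - <<'E'
from h import *
w=np.load("pics/w11.npy",allow_pickle=True).item()
c=lambda x,y:(180+x*.4,90+y*.4)
f=lambda n,u,z:print(n,np.round(onz(w,u,z),4))
f("rim top",c(345,257),.034);f("rim L",c(228,360),.034);f("rim R",c(464,360),.034)
zb=.1517-.119+.018
f("base far",c(343,292),zb);f("base L",c(240,405),zb);f("base R",c(448,405),zb)
E
```

```text
rim top [ 0.516 -0.076  0.034]
rim L [ 0.4785 -0.1081  0.034 ]
rim R [ 0.553  -0.1093  0.034 ]
base far [ 0.5153 -0.0833  0.0507]
base L [ 0.4838 -0.1173  0.0507]
base R [ 0.5462 -0.1183  0.0507]
```

Aligned to within 1.5 mm. Lowering in steps and watching the force.

```bash
python3 -m pendant '[{"ax":0,"ay":0,"az":0,"dx":0.002,"dy":0,"dz":0.03,"fingers":40},{"ax":0,"ay":0,"az":0,"dx":0,"dy":0,"dz":0.02,"fingers":40},{"ax":0,"ay":0,"az":0,"dx":0,"dy":0,"dz":0,"fingers":40}]'
python3 -m pendant '[{"ax":0,"ay":0,"az":0,"dx":0,"dy":0,"dz":0.02,"fingers":40},{"ax":0,"ay":0,"az":0,"dx":0,"dy":0,"dz":0.02,"fingers":40},{"ax":0,"ay":0,"az":0,"dx":0,"dy":0,"dz":0.006,"fingers":40},{"ax":0,"ay":0,"az":0,"dx":0,"dy":0,"dz":0,"fingers":40}]'
```

```text
t: 24.38
ee_pos: [0.5135, -0.1067, 0.1302]
orientation: [0.713, 0.701, -0.001, -0.0]
ft_force: [0.4, 0.2, -1.7]
finger_gap: 0.0473
t: 24.88
ee_pos: [0.5139, -0.1068, 0.1125]
orientation: [0.713, 0.701, -0.0, -0.0]
ft_force: [0.2, 0.1, -2.1]
finger_gap: 0.0472
```

```bash
python3 -m pendant '[{"ax":0,"ay":0,"az":0,"dx":0,"dy":0,"dz":0.006,"fingers":40},{"ax":0,"ay":0,"az":0,"dx":0,"dy":0,"dz":0,"fingers":40}]'
python3 -m pendant '[{"ax":0,"ay":0,"az":0,"dx":0,"dy":0,"dz":0.004,"fingers":40},{"ax":0,"ay":0,"az":0,"dx":0,"dy":0,"dz":0,"fingers":40}]'
```

```text
t: 25.12
ee_pos: [0.514, -0.1066, 0.1102]
orientation: [0.713, 0.701, 0.0, 0.0]
ft_force: [-0.7, -0.6, -1.5]
finger_gap: 0.0475
t: 25.38
ee_pos: [0.5143, -0.1069, 0.1095]
orientation: [0.713, 0.701, 0.0, 0.0]
ft_force: [-5.0, 1.9, 16.9]
finger_gap: 0.047
```

The floor contact is at the expected height (base about 8 mm). Releasing, going up, and moving over the salt shaker.

```bash
python3 -m pendant '[{"ax":0,"ay":0,"az":0,"dx":0,"dy":0,"dz":-0.003,"fingers":60},{"ax":0,"ay":0,"az":0,"dx":0,"dy":0,"dz":0,"fingers":85},{"ax":0,"ay":0,"az":0,"dx":0,"dy":0,"dz":0,"fingers":85},{"ax":0,"ay":0,"az":0,"dx":0,"dy":0,"dz":0,"fingers":85},{"ax":0,"ay":0,"az":0,"dx":0,"dy":0,"dz":-0.05,"fingers":85},{"ax":0,"ay":0,"az":0,"dx":0,"dy":0,"dz":-0.12,"fingers":85},{"ax":0,"ay":0,"az":0,"dx":0,"dy":0,"dz":-0.12,"fingers":85},{"ax":0,"ay":0,"az":0,"dx":0,"dy":0,"dz":-0.12,"fingers":85}]'
python3 -m pendant '[{"ax":0,"ay":0,"az":0,"dx":0.1,"dy":0,"dz":0,"fingers":64},{"ax":0,"ay":0,"az":0,"dx":0.1,"dy":0,"dz":0,"fingers":64},{"ax":0,"ay":0,"az":0,"dx":0.1,"dy":0,"dz":0,"fingers":64},{"ax":0,"ay":0,"az":0,"dx":0.075,"dy":0,"dz":0,"fingers":64},{"ax":0,"ay":0,"az":0,"dx":0,"dy":0,"dz":0.1,"fingers":64},{"ax":0,"ay":0,"az":0,"dx":0,"dy":0,"dz":0.1,"fingers":64},{"ax":0,"ay":0,"az":0,"dx":0,"dy":0,"dz":0,"fingers":64}]'
python3 go.py 0.513 0.044 0.048 -1; python3 look.py w12 salt_shaker:0.018 dropper_bottle:0.018
python3 - <<'E'
from h import *
m=np.load("pics/w12_salt_shaker.npy");r,c=np.nonzero(m);print([(int(R),int(c[r==R].min()),int(c[r==R].max())) for R in range(r.min(),r.max()+1,6)])
for k in("scene","top"):
    p=bot.grab_frame(k)
    for n in("pepper_mill","well_mill","salt_shaker","dropper_bottle"):
        print(k,n,[(round(float(q["conf"]),2),np.round(onz(p,np.array(q["xy"])*[640,480],.008 if "mill" in n else .018)[:2],4).tolist()) for q in bot.landmark_of(p,n)[:3]])
E
```

```text
t: 26.38
ee_pos: [0.5136, -0.1071, 0.2766]
orientation: [0.714, 0.701, 0.0, 0.0]
ft_force: [0.6, 1.2, 0.0]
finger_gap: 0.0851
t: 27.25
ee_pos: [0.5155, 0.0429, 0.1933]
orientation: [0.714, 0.701, -0.002, -0.001]
ft_force: [0.3, -0.4, 0.6]
finger_gap: 0.064
pos [0.5155 0.0429 0.1933] j [-0.91  0.4   0.96  1.94 -0.39  1.    0.2 ] F [ 0.3 -0.4  0.6] gap 0.064 t 27.25
turn [-0.0005  0.0002 -0.0001] shift(after turn) [ 0.0027 -0.0063  0.3632] mm [  -2.    1. -145.]
cam 69.7151020278657 [0.518 0.119 0.336] axis [-0.01 -0.3  -0.95]
salt_shaker 0.92 [310.1 214.8] [0.5086 0.0435 0.018 ]
  mask 0.62 2360 bbox 291 195 338 255
dropper_bottle 0.76 [338.   87.3] [0.5351 0.1553 0.018 ]
  mask 0.65 2134 bbox 317 47 366 104
[(195, 309, 321), (201, 299, 331), (207, 295, 336), (213, 297, 337), (219, 296, 334), (225, 293, 336), (231, 292, 338), (237, 291, 338), (243, 293, 336), (249, 298, 332), (255, 309, 320)]
scene pepper_mill [(0.93, [0.5286, 0.4709]), (0.57, [0.5204, -0.1075])]
scene well_mill [(0.58, [0.5088, -0.1051])]
scene salt_shaker [(0.73, [0.5119, 0.0452]), (0.65, [0.5072, -0.2791])]
scene dropper_bottle [(0.68, [0.5231, 0.1566])]
top pepper_mill [(0.9, [0.5133, -0.1187]), (0.88, [0.5267, 0.4665]), (0.3, [0.5133, -0.2767])]
top well_mill [(0.56, [0.5162, -0.1065])]
top salt_shaker []
top dropper_bottle []
```

The mill stands in its well. Three estimates agree on the salt shaker at about (0.512, 0.044). Grasping its upper body, with the fingertips 30 mm above its base so they clear the insert later.

```bash
python3 - <<'E'
from h import *
w=np.load("pics/w12.npy",allow_pickle=True).item()
print("far edge",onz(w,(315,195),.018),"body L,R",onz(w,(295,210),.04),onz(w,(336.5,210),.04),"cap L,R",onz(w,(291,238),.09),onz(w,(339,238),.09),"near",onz(w,(315,256),.086))
E
python3 -m pendant '[{"ax":0,"ay":0,"az":0,"dx":0.0027,"dy":-0.006,"dz":0.06,"fingers":64},{"ax":0,"ay":0,"az":0,"dx":0,"dy":0,"dz":0.08,"fingers":64},{"ax":0,"ay":0,"az":0,"dx":0,"dy":0,"dz":0.05,"fingers":64},{"ax":0,"ay":0,"az":0,"dx":0,"dy":0,"dz":0,"fingers":64}]'
python3 look.py w13 salt_shaker:0.018
```

```text
far edge [0.51359212 0.06237458 0.018     ] body L,R [0.49609378 0.05333182 0.04      ] [0.53251053 0.05271916 0.04      ] cap L,R [0.49604796 0.0431411  0.09      ] [0.53193285 0.04255101 0.09      ] near [0.51363867 0.02704636 0.086     ]
t: 28.5
ee_pos: [0.5137, 0.0441, 0.1171]
orientation: [0.713, 0.701, -0.001, -0.0]
ft_force: [-0.7, 0.4, 1.1]
finger_gap: 0.0641
cam 69.7151020278657 [0.516 0.12  0.26 ] axis [-0.01 -0.3  -0.95]
salt_shaker 0.88 [313.8 242.8] [0.5114 0.0417 0.018 ]
  mask 0.61 4737 bbox 285 216 350 304
```

```bash
python3 -m pendant '[{"ax":0,"ay":0,"az":0,"dx":-0.004,"dy":0,"dz":0.06,"fingers":64},{"ax":0,"ay":0,"az":0,"dx":0,"dy":0,"dz":0.06,"fingers":64},{"ax":0,"ay":0,"az":0,"dx":0,"dy":0,"dz":0.05,"fingers":64},{"ax":0,"ay":0,"az":0,"dx":0,"dy":0,"dz":0,"fingers":64},{"ax":0,"ay":0,"az":0,"dx":0,"dy":0,"dz":0,"fingers":48},{"ax":0,"ay":0,"az":0,"dx":0,"dy":0,"dz":0,"fingers":44},{"ax":0,"ay":0,"az":0,"dx":0,"dy":0,"dz":0,"fingers":34},{"ax":0,"ay":0,"az":0,"dx":0,"dy":0,"dz":0,"fingers":34}]' 40
python3 -m pendant '[{"ax":0,"ay":0,"az":0,"dx":0,"dy":0,"dz":0,"fingers":34},{"ax":0,"ay":0,"az":0,"dx":0,"dy":0,"dz":0,"fingers":34}]'
```

```text
t: 29.65
ee_pos: [0.5146, 0.043, 0.0507]
orientation: [0.713, 0.701, 0.001, 0.0]
ft_force: [-3.0, 1.4, 11.8]
finger_gap: 0.0358
t: 29.9
ee_pos: [0.5145, 0.043, 0.0507]
orientation: [0.713, 0.701, 0.001, 0.0]
ft_force: [-2.7, -0.2, 11.8]
finger_gap: 0.0363
```

The gap of 36 mm means the pads are on the cap, not the 43 mm body. Reopening and taking it about 7 mm lower.

```bash
python3 -m pendant '[{"ax":0,"ay":0,"az":0,"dx":0,"dy":0,"dz":0,"fingers":64},{"ax":0,"ay":0,"az":0,"dx":0,"dy":0,"dz":0,"fingers":64},{"ax":0,"ay":0,"az":0,"dx":0,"dy":0,"dz":0.016,"fingers":64},{"ax":0,"ay":0,"az":0,"dx":0,"dy":0,"dz":0,"fingers":64}]'
python3 go.py 0.514 0.043 0.044 -1; python3 look.py w14 salt_shaker:0.018
python3 -m pendant '[{"ax":0,"ay":0,"az":0,"dx":0,"dy":0,"dz":0,"fingers":48},{"ax":0,"ay":0,"az":0,"dx":0,"dy":0,"dz":0,"fingers":45},{"ax":0,"ay":0,"az":0,"dx":0,"dy":0,"dz":0,"fingers":34},{"ax":0,"ay":0,"az":0,"dx":0,"dy":0,"dz":0,"fingers":34},{"ax":0,"ay":0,"az":0,"dx":0,"dy":0,"dz":0,"fingers":34}]'
```

```text
t: 30.4
ee_pos: [0.5139, 0.0428, 0.0429]
orientation: [0.713, 0.701, -0.0, -0.0]
ft_force: [0.3, -0.4, -0.4]
finger_gap: 0.0638
pos [0.5139 0.0428 0.0429] j [-0.73  0.62  0.74  2.04 -0.64  0.72  0.4 ] F [ 0.3 -0.4 -0.4] gap 0.0638 t 30.4
turn [-0.0001  0.0001 -0.    ] shift(after turn) [ 0.0006  0.0004 -0.0028] mm [0. 0. 1.]
cam 69.7151020278657 [0.516 0.119 0.186] axis [-0.01 -0.3  -0.95]
salt_shaker 0.82 [313.8 279.8] [0.5126 0.044  0.018 ]
  mask 0.94 12329 bbox 268 249 369 403
t: 31.18
ee_pos: [0.5141, 0.0428, 0.0438]
orientation: [0.713, 0.701, 0.0, -0.0]
ft_force: [-3.9, 0.8, 10.7]
finger_gap: 0.0369
```

The reading is still about 37 mm, and readings also ran small on the other grasps (9 for 12, 47 for about 50), so this is the normal grip. I'll take the slightly higher grip for clearance over the insert and lift.

```bash
python3 -m pendant '[{"ax":0,"ay":0,"az":0,"dx":0,"dy":0,"dz":0,"fingers":60},{"ax":0,"ay":0,"az":0,"dx":0,"dy":0,"dz":0,"fingers":60},{"ax":0,"ay":0,"az":0,"dx":0,"dy":0,"dz":-0.013,"fingers":60},{"ax":0,"ay":0,"az":0,"dx":0,"dy":0,"dz":0,"fingers":48},{"ax":0,"ay":0,"az":0,"dx":0,"dy":0,"dz":0,"fingers":34},{"ax":0,"ay":0,"az":0,"dx":0,"dy":0,"dz":0,"fingers":34},{"ax":0,"ay":0,"az":0,"dx":0,"dy":0,"dz":0,"fingers":34}]' 50
python3 -m pendant '[{"ax":0,"ay":0,"az":0,"dx":0,"dy":0,"dz":-0.03,"fingers":34},{"ax":0,"ay":0,"az":0,"dx":0,"dy":0,"dz":-0.1,"fingers":34},{"ax":0,"ay":0,"az":0,"dx":0,"dy":0,"dz":-0.13,"fingers":34},{"ax":0,"ay":0,"az":0,"dx":0,"dy":0,"dz":-0.13,"fingers":34},{"ax":0,"ay":0,"az":0,"dx":0,"dy":0,"dz":-0.13,"fingers":34},{"ax":0,"ay":0,"az":0,"dx":0,"dy":0,"dz":0,"fingers":34}]'
python3 go.py 0.511 -0.272 0.255 -1; python3 look.py w15 salt_shaker:0.22
```

```text
t: 32.05
ee_pos: [0.5144, 0.0429, 0.0491]
orientation: [0.713, 0.701, 0.0, -0.0]
ft_force: [-3.9, 0.7, 14.3]
finger_gap: 0.0353
t: 32.8
ee_pos: [0.5154, 0.0427, 0.26]
orientation: [0.713, 0.701, 0.002, 0.001]
ft_force: [1.0, 0.1, -3.0]
finger_gap: 0.0355
pos [0.5154 0.0427 0.26  ] j [-0.99  0.31  1.03  1.87 -0.3   1.12  0.13] F [ 1.   0.1 -3. ] gap 0.0355 t 32.8
turn [ 0.0007 -0.0004 -0.    ] shift(after turn) [-0.7869  0.0027  0.0126] mm [  -4. -315.   -5.]
cam 69.7151020278657 [0.517 0.119 0.403] axis [-0.   -0.29 -0.96]
salt_shaker 0.86 [317.6 276.5] [0.5163 0.0393 0.22  ]
  mask 0.76 11117 bbox 269 245 365 391
```

```bash
python3 -m pendant '[{"ax":0,"ay":0,"az":0,"dx":-0.06,"dy":0,"dz":0,"fingers":34},{"ax":0,"ay":0,"az":0,"dx":-0.12,"dy":0,"dz":0,"fingers":34},{"ax":0,"ay":0,"az":0,"dx":-0.12,"dy":0,"dz":0,"fingers":34},{"ax":0,"ay":0,"az":0,"dx":-0.12,"dy":0,"dz":0,"fingers":34},{"ax":0,"ay":0,"az":0,"dx":-0.12,"dy":0,"dz":0,"fingers":34},{"ax":0,"ay":0,"az":0,"dx":-0.12,"dy":0,"dz":0,"fingers":34},{"ax":0,"ay":0,"az":0,"dx":-0.09,"dy":0.003,"dz":0,"fingers":34},{"ax":0,"ay":0,"az":0,"dx":-0.036,"dy":0,"dz":0,"fingers":34}]'
python3 -m pendant '[{"ax":0,"ay":0,"az":0,"dx":0,"dy":0,"dz":0,"fingers":34},{"ax":0,"ay":0,"az":0,"dx":0,"dy":0,"dz":0,"fingers":34}]'
python3 go.py 0.5115 -0.271 0.12 -1
```

```text
t: 33.95
ee_pos: [0.5087, -0.2736, 0.2554]
orientation: [0.714, 0.7, -0.001, -0.001]
ft_force: [1.3, 0.3, -1.3]
finger_gap: 0.0357
t: 34.2
ee_pos: [0.51, -0.2702, 0.2562]
orientation: [0.713, 0.701, -0.0, -0.0]
ft_force: [-0.3, 0.0, -1.7]
finger_gap: 0.0356
pos [ 0.51   -0.2702  0.2562] j [-0.31  0.46  0.99  1.73 -0.42  1.18  0.79] F [-0.3  0.  -1.7] gap 0.0356 t 34.2
turn [-0.0001 -0.0001  0.0002] shift(after turn) [-0.002   0.0037  0.3404] mm [   1.   -1. -136.]
```

```bash
python3 -m pendant '[{"ax":0,"ay":0,"az":0,"dx":-0.002,"dy":0.004,"dz":0.06,"fingers":34},{"ax":0,"ay":0,"az":0,"dx":0,"dy":0,"dz":0.11,"fingers":34},{"ax":0,"ay":0,"az":0,"dx":0,"dy":0,"dz":0.11,"fingers":34},{"ax":0,"ay":0,"az":0,"dx":0,"dy":0,"dz":0.1,"fingers":34},{"ax":0,"ay":0,"az":0,"dx":0,"dy":0,"dz":0.04,"fingers":34},{"ax":0,"ay":0,"az":0,"dx":0,"dy":0,"dz":0,"fingers":34},{"ax":0,"ay":0,"az":0,"dx":0,"dy":0,"dz":0,"fingers":34}]'
python3 go.py 0.5115 -0.271 0.039 -1; python3 look.py w16 salt_shaker:0.054 well_salt:.008; python3 - <<'E'
from h import *
i=cv2.imread("pics/w16.png")[180:360,220:420];cv2.imwrite("pics/c4.png",cv2.resize(i,(600,540),interpolation=3))
E
```

```text
t: 35.08
ee_pos: [0.5122, -0.2726, 0.0901]
orientation: [0.713, 0.701, 0.0, 0.001]
ft_force: [0.6, -1.0, -1.4]
finger_gap: 0.0359
pos [ 0.5122 -0.2726  0.0901] j [-0.17  0.66  0.82  1.86 -0.62  0.89  0.94] F [ 0.6 -1.  -1.4] gap 0.0359 t 35.08
turn [0.0003 0.0001 0.    ] shift(after turn) [ 0.0039 -0.0019  0.1278] mm [ -1.   2. -51.]
cam 69.7151020278657 [ 0.514 -0.196  0.233] axis [-0.   -0.3  -0.95]
salt_shaker 0.71 [314.2 275.4] [ 0.5111 -0.2737  0.054 ]
  mask 0.94 10928 bbox 269 244 365 391
  mask 0.98 7565 bbox 249 192 386 302
```

View pics/c4.png

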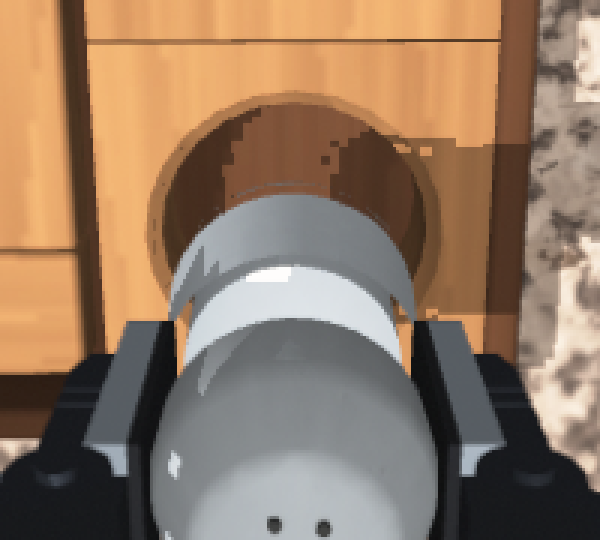

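The shaker is upright. The rim spans cols 148–440 with its top at row 93; the base spans cols 170–413 with its far edge at row 192. Computing the offset.

```bash
python3 - <<'E'
from h import *
w=np.load("pics/w16.npy",allow_pickle=True).item()
c=lambda x,y:(220+x/3,180+y/3)
f=lambda n,u,z:print(n,np.round(onz(w,u,z),4))
f("rim top",c(294,93),.034);f("rim L",c(148,222),.034);f("rim R",c(440,222),.034)
f("block edge near mill",c(294,40),.034)
zb=.0901-.031
f("base far",c(291,192),zb);f("base L",c(170,300),zb);f("base R",c(413,300),zb)
E
```

```text
rim top [ 0.5139 -0.2412  0.034 ]
rim L [ 0.4836 -0.2677  0.034 ]
rim R [ 0.5433 -0.2687  0.034 ]
block edge near mill [ 0.514  -0.2307  0.034 ]
base far [ 0.5131 -0.2535  0.0591]
base L [ 0.4906 -0.2739  0.0591]
base R [ 0.5351 -0.2747  0.0591]
```

```bash
python3 -m pendant '[{"ax":0,"ay":0,"az":0,"dx":0.01,"dy":0.001,"dz":0,"fingers":34},{"ax":0,"ay":0,"az":0,"dx":0,"dy":0,"dz":0.04,"fingers":34},{"ax":0,"ay":0,"az":0,"dx":0,"dy":0,"dz":0.04,"fingers":34},{"ax":0,"ay":0,"az":0,"dx":0,"dy":0,"dz":0,"fingers":34}]'
python3 -m pendant '[{"ax":0,"ay":0,"az":0,"dx":0,"dy":0,"dz":0.025,"fingers":34},{"ax":0,"ay":0,"az":0,"dx":0,"dy":0,"dz":0.012,"fingers":34},{"ax":0,"ay":0,"az":0,"dx":0,"dy":0,"dz":0,"fingers":34}]'
```

```text
t: 35.83
ee_pos: [0.511, -0.2681, 0.0549]
orientation: [0.713, 0.701, -0.001, -0.001]
ft_force: [0.2, -0.9, -1.0]
finger_gap: 0.036
t: 36.2
ee_pos: [0.5117, -0.2684, 0.0416]
orientation: [0.713, 0.701, -0.0, -0.0]
ft_force: [0.3, 0.4, -2.9]
finger_gap: 0.0358
```

```bash
python3 -m pendant '[{"ax":0,"ay":0,"az":0,"dx":0,"dy":0,"dz":0.005,"fingers":34},{"ax":0,"ay":0,"az":0,"dx":0,"dy":0,"dz":0,"fingers":34}]'
python3 -m pendant '[{"ax":0,"ay":0,"az":0,"dx":0,"dy":0,"dz":0.004,"fingers":34},{"ax":0,"ay":0,"az":0,"dx":0,"dy":0,"dz":0,"fingers":34}]'
```

```text
t: 36.45
ee_pos: [0.512, -0.2684, 0.0399]
orientation: [0.713, 0.701, 0.0, 0.0]
ft_force: [-0.0, -0.2, -0.8]
finger_gap: 0.0357
t: 36.7
ee_pos: [0.5122, -0.2686, 0.0392]
orientation: [0.713, 0.701, 0.0, 0.0]
ft_force: [-5.2, 3.4, 16.0]
finger_gap: 0.0357
```

The shaker is on the floor of its well (contact at the expected height). Releasing and going to the dropper, turning so that the camera side points toward the robot and stays away from the mill when placing.

```bash
python3 -m pendant '[{"ax":0,"ay":0,"az":0,"dx":0,"dy":0,"dz":-0.003,"fingers":58},{"ax":0,"ay":0,"az":0,"dx":0,"dy":0,"dz":0,"fingers":58},{"ax":0,"ay":0,"az":0,"dx":0,"dy":0,"dz":0,"fingers":58},{"ax":0,"ay":0,"az":0,"dx":0,"dy":0,"dz":-0.08,"fingers":58},{"ax":0,"ay":0,"az":0,"dx":0,"dy":0,"dz":-0.13,"fingers":58},{"ax":0,"ay":0,"az":0,"dx":0,"dy":0,"dz":-0.13,"fingers":58},{"ax":0,"ay":0,"az":0,"dx":0,"dy":0,"dz":-0.13,"fingers":58},{"ax":0,"ay":0,"az":0,"dx":0,"dy":0,"dz":-0.06,"fingers":58}]'
python3 -m pendant '[{"ax":0,"ay":0,"az":0,"dx":0.08,"dy":0,"dz":0,"fingers":58},{"ax":0,"ay":0,"az":0,"dx":0.13,"dy":0,"dz":0,"fingers":58},{"ax":0,"ay":0,"az":0,"dx":0.13,"dy":0,"dz":0,"fingers":58},{"ax":0,"ay":0,"az":0,"dx":0.13,"dy":0,"dz":0,"fingers":58},{"ax":0,"ay":0,"az":0,"dx":0.13,"dy":0,"dz":0,"fingers":58},{"ax":0,"ay":0,"az":0,"dx":0.13,"dy":0.01,"dz":0,"fingers":58},{"ax":0,"ay":0,"az":0,"dx":0.13,"dy":0.01,"dz":0,"fingers":58},{"ax":0,"ay":0,"az":0,"dx":0.13,"dy":0.01,"dz":0,"fingers":58}]'
python3 -m pendant '[{"ax":0,"ay":0,"az":0,"dx":0.07,"dy":0.01,"dz":0,"fingers":58},{"ax":0,"ay":0,"az":-0.025,"dx":0,"dy":0,"dz":0,"fingers":58},{"ax":0,"ay":0,"az":-0.025,"dx":0,"dy":0,"dz":0,"fingers":58},{"ax":0,"ay":0,"az":-0.025,"dx":0,"dy":0,"dz":0,"fingers":58},{"ax":0,"ay":0,"az":-0.025,"dx":0,"dy":0,"dz":0,"fingers":58},{"ax":0,"ay":0,"az":-0.025,"dx":0,"dy":0,"dz":0,"fingers":58},{"ax":0,"ay":0,"az":-0.025,"dx":0,"dy":0,"dz":0,"fingers":58},{"ax":0,"ay":0,"az":-0.025,"dx":0,"dy":0,"dz":0,"fingers":58}]'
python3 -m pendant '[{"ax":0,"ay":0,"az":-0.025,"dx":0,"dy":0,"dz":0,"fingers":58},{"ax":0,"ay":0,"az":-0.025,"dx":0,"dy":0,"dz":0,"fingers":58},{"ax":0,"ay":0,"az":-0.025,"dx":0,"dy":0,"dz":0,"fingers":58},{"ax":0,"ay":0,"az":-0.003,"dx":0,"dy":0,"dz":0,"fingers":58},{"ax":0,"ay":0,"az":0,"dx":0,"dy":0,"dz":0,"fingers":58}]'
python3 go.py 0.530 0.157 0.17 90; python3 look.py w17 dropper_bottle:0.018 spice_jar:0.018
python3 - <<'E'
from h import *
m=np.load("pics/w17_dropper_bottle.npy");r,c=np.nonzero(m);print([(int(R),int(c[r==R].min()),int(c[r==R].max())) for R in range(r.min(),r.max()+1,6)])
E
```

```text
t: 37.7
ee_pos: [0.5123, -0.2688, 0.2541]
orientation: [0.713, 0.701, 0.001, 0.001]
ft_force: [0.6, -1.1, -0.9]
finger_gap: 0.0576
t: 38.7
ee_pos: [0.5307, 0.1292, 0.2515]
orientation: [0.713, 0.701, 0.0, -0.0]
ft_force: [0.7, -0.6, 1.1]
finger_gap: 0.0578
t: 39.7
ee_pos: [0.5355, 0.1547, 0.2514]
orientation: [0.24, 0.971, -0.0, 0.0]
ft_force: [-0.4, 0.7, 0.8]
finger_gap: 0.0579
t: 40.33
ee_pos: [0.5354, 0.1549, 0.2514]
orientation: [0.001, 1.0, -0.0, -0.0]
ft_force: [-0.6, -0.5, -0.9]
finger_gap: 0.0578
pos [0.5354 0.1549 0.2514] j [-0.85  0.32  0.64  1.78 -0.21  1.11  1.42] F [-0.6 -0.5 -0.9] gap 0.0578 t 40.33
turn [-0.     -0.     -0.0004] shift(after turn) [0.0136 0.0053 0.2035] mm [ -5.   2. -81.]
cam 69.7151020278657 [0.461 0.156 0.394] axis [ 0.3  -0.   -0.96]
dropper_bottle 0.78 [320.5 202.5] [0.5353 0.1586 0.018 ]
  mask 0.82 1163 bbox 304 188 337 231
spice_jar 0.8 [213.7  88.8] [0.4172 0.0497 0.018 ]
  mask 0.88 4762 bbox 142 40 234 111
[(188, 317, 324), (194, 309, 332), (200, 306, 334), (206, 304, 336), (212, 304, 337), (218, 304, 336), (224, 308, 333), (230, 317, 324)]
```

```bash
python3 - <<'E'
from h import *
w=np.load("pics/w17.npy",allow_pickle=True).item()
f=lambda n,u,z:print(n,np.round(onz(w,u,z),4))
f("base edge (+.0165 x)",(320,187.5),.018);f("L",(304,212),.075);f("R",(337,212),.075);f("bulb far edge",(320,231.5),.118)
E
python3 -m pendant '[{"ax":0,"ay":0,"az":0,"dx":0.006,"dy":0.004,"dz":0.08,"fingers":58},{"ax":0,"ay":0,"az":0,"dx":0,"dy":0,"dz":0.1,"fingers":58},{"ax":0,"ay":0,"az":0,"dx":0,"dy":0,"dz":0.07,"fingers":58},{"ax":0,"ay":0,"az":0,"dx":0,"dy":0,"dz":0,"fingers":58},{"ax":0,"ay":0,"az":0,"dx":0,"dy":0,"dz":0,"fingers":58}]'
python3 go.py 0.530 0.157 0.052 90;python3 look.py w18 dropper_bottle:0.018; python3 - <<'E'
from h import *
w=np.load("pics/w18.npy",allow_pickle=True).item()
m=np.load("pics/w18_dropper_bottle.npy");r,c=np.nonzero(m);print([(int(R),int(c[r==R].min()),int(c[r==R].max())) for R in range(r.min(),r.max()+1,8)])
print(onz(w,(c[r==r.min()].mean(),r.min()-.5),.018))
E
```

```text
base edge (+.0165 x) [0.5187 0.158  0.018 ]
L [0.5331 0.1425 0.075 ]
R [0.5332 0.1738 0.075 ]
bulb far edge [0.54   0.1574 0.118 ]
t: 41.2
ee_pos: [0.5336, 0.1569, 0.1526]
orientation: [-0.0, 1.0, 0.0, 0.001]
ft_force: [0.9, 0.1, 0.4]
finger_gap: 0.0578
pos [0.5336 0.1569 0.1526] j [-0.81  0.44  0.59  1.88 -0.3   0.91  1.5 ] F [0.9 0.1 0.4] gap 0.0578 t 41.2
turn [0.     0.0002 0.0001] shift(after turn) [8.900e-03 1.000e-04 2.515e-01] mm [  -4.    0. -101.]
cam 69.7151020278657 [0.459 0.157 0.295] axis [ 0.3   0.   -0.96]
dropper_bottle 0.93 [319.3 227.2] [0.5349 0.1589 0.018 ]
  mask 0.58 2705 bbox 295 208 342 281
[(208, 315, 324), (216, 303, 334), (224, 298, 338), (232, 296, 339), (240, 295, 341), (248, 295, 342), (256, 296, 341), (264, 301, 336), (272, 307, 331), (280, 314, 324)]
[0.51812106 0.15902271 0.018     ]
```

Dropper axis is at (0.535, 0.158) by base, body and bulb. Descending and gripping its body.

```bash
python3 -m pendant '[{"ax":0,"ay":0,"az":0,"dx":-0.003,"dy":0.003,"dz":0.06,"fingers":58},{"ax":0,"ay":0,"az":0,"dx":0,"dy":0,"dz":0.09,"fingers":58},{"ax":0,"ay":0,"az":0,"dx":0,"dy":0,"dz":0.07,"fingers":58},{"ax":0,"ay":0,"az":0,"dx":0,"dy":0,"dz":0.029,"fingers":58},{"ax":0,"ay":0,"az":0,"dx":0,"dy":0,"dz":0,"fingers":58}]' 40
python3 -m pendant '[{"ax":0,"ay":0,"az":0,"dx":0,"dy":0,"dz":0,"fingers":40},{"ax":0,"ay":0,"az":0,"dx":0,"dy":0,"dz":0,"fingers":35},{"ax":0,"ay":0,"az":0,"dx":0,"dy":0,"dz":0,"fingers":24},{"ax":0,"ay":0,"az":0,"dx":0,"dy":0,"dz":0,"fingers":24},{"ax":0,"ay":0,"az":0,"dx":0,"dy":0,"dz":0,"fingers":24}]'
```

```text
t: 41.98
ee_pos: [0.5343, 0.158, 0.0521]
orientation: [-0.001, 1.0, -0.0, -0.0]
ft_force: [-0.0, -0.4, -0.3]
finger_gap: 0.0579
t: 42.6
ee_pos: [0.5348, 0.1582, 0.0529]
orientation: [-0.001, 1.0, 0.0, 0.001]
ft_force: [-1.7, -0.9, 8.8]
finger_gap: 0.0313
```

```bash
python3 -m pendant '[{"ax":0,"ay":0,"az":0,"dx":0,"dy":0,"dz":-0.03,"fingers":24},{"ax":0,"ay":0,"az":0,"dx":0,"dy":0,"dz":-0.1,"fingers":24},{"ax":0,"ay":0,"az":0,"dx":0,"dy":0,"dz":-0.13,"fingers":24},{"ax":0,"ay":0,"az":0,"dx":0,"dy":0,"dz":-0.13,"fingers":24},{"ax":0,"ay":0,"az":0,"dx":0,"dy":0,"dz":-0.12,"fingers":24},{"ax":0,"ay":0,"az":0,"dx":0,"dy":-0.06,"dz":0,"fingers":24},{"ax":0,"ay":0,"az":0,"dx":0.01,"dy":-0.12,"dz":0,"fingers":24},{"ax":0,"ay":0,"az":0,"dx":0.01,"dy":-0.12,"dz":0,"fingers":24}]'
python3 -m pendant '[{"ax":0,"ay":0,"az":0,"dx":0.01,"dy":-0.12,"dz":0,"fingers":24},{"ax":0,"ay":0,"az":0,"dx":0.01,"dy":-0.12,"dz":0,"fingers":24},{"ax":0,"ay":0,"az":0,"dx":0.01,"dy":-0.12,"dz":0,"fingers":24},{"ax":0,"ay":0,"az":0,"dx":0.006,"dy":-0.12,"dz":0,"fingers":24},{"ax":0,"ay":0,"az":0,"dx":0,"dy":-0.07,"dz":0,"fingers":24},{"ax":0,"ay":0,"az":0,"dx":0,"dy":-0.022,"dz":0,"fingers":24},{"ax":0,"ay":0,"az":0,"dx":0,"dy":0,"dz":0,"fingers":24},{"ax":0,"ay":0,"az":0,"dx":0,"dy":0,"dz":0,"fingers":24}]'
python3 go.py 0.5125 -0.190 0.10 90; python3 look.py w19 dropper_bottle:0.22 salt_shaker:0.008 pepper_mill:0.008
```

```text
t: 43.6
ee_pos: [0.5259, 0.0368, 0.2567]
orientation: [-0.001, 1.0, 0.0, 0.0]
ft_force: [1.4, -1.1, -0.8]
finger_gap: 0.0311
t: 44.6
ee_pos: [0.5124, -0.1895, 0.2559]
orientation: [-0.001, 1.0, 0.0, 0.0]
ft_force: [-0.4, -0.7, -1.0]
finger_gap: 0.031
pos [ 0.5124 -0.1895  0.2559] j [-0.35  0.32  0.8   1.8  -0.26  1.12  2.11] F [-0.4 -0.7 -1. ] gap 0.031 t 44.6
turn [0.0001 0.     0.0004] shift(after turn) [-2.000e-04 -1.200e-03  3.898e-01] mm [   0.   -0. -156.]
cam 69.7151020278657 [ 0.438 -0.189  0.399] axis [ 0.3   0.   -0.96]
dropper_bottle 0.83 [316.3 273. ] [ 0.5132 -0.1897  0.22  ]
  mask 0.9 9867 bbox 278 247 357 410
salt_shaker 0.79 [246.2 198.3] [ 0.5105 -0.2709  0.008 ]
  mask 0.91 1678 bbox 218 183 266 230
pepper_mill 0.82 [384.3 204.5] [ 0.5172 -0.1119  0.008 ]
  mask 0.96 5436 bbox 361 177 456 267
```

Both placed items read right: salt (0.5105, -0.271), mill (0.517, -0.112), so the dropper well centre is at about (0.5135, -0.1915). I'll turn the gripper 45° so neither its links nor the camera come near the mill, then lower to just above the well.

```bash
python3 -m pendant '[{"ax":0,"ay":0,"az":0.025,"dx":0,"dy":0,"dz":0,"fingers":24},{"ax":0,"ay":0,"az":0.025,"dx":0,"dy":0,"dz":0,"fingers":24},{"ax":0,"ay":0,"az":0.025,"dx":0,"dy":0,"dz":0,"fingers":24},{"ax":0,"ay":0,"az":0.025,"dx":0,"dy":0,"dz":0,"fingers":24},{"ax":0,"ay":0,"az":0.025,"dx":0,"dy":0,"dz":0,"fingers":24},{"ax":0,"ay":0,"az":0,"dx":0,"dy":0,"dz":0.08,"fingers":24},{"ax":0,"ay":0,"az":0,"dx":0,"dy":0,"dz":0.12,"fingers":24},{"ax":0,"ay":0,"az":0,"dx":0,"dy":0,"dz":0.1,"fingers":24}]'
python3 -m pendant '[{"ax":0,"ay":0,"az":0,"dx":0,"dy":0,"dz":0.08,"fingers":24},{"ax":0,"ay":0,"az":0,"dx":0,"dy":0,"dz":0.02,"fingers":24},{"ax":0,"ay":0,"az":0,"dx":0,"dy":0,"dz":0,"fingers":24},{"ax":0,"ay":0,"az":0,"dx":0,"dy":0,"dz":0,"fingers":24}]'
python3 go.py 0.5125 -0.190 0.043 45; python3 look.py w20 dropper_bottle:0.061 well_dropper:0.008 pepper_mill:0.008; python3 - <<'E'
from h import *
i=cv2.imread("pics/w20.png");cv2.imwrite("pics/c5.png",cv2.resize(i[170:410,200:500],(750,600),interpolation=3))
E
```

```text
t: 45.95
ee_pos: [0.5121, -0.1904, 0.1343]
orientation: [0.382, 0.924, -0.0, -0.0]
ft_force: [0.9, 0.2, -0.0]
finger_gap: 0.0313
t: 46.45
ee_pos: [0.5129, -0.191, 0.0971]
orientation: [0.382, 0.924, 0.0, 0.001]
ft_force: [-0.0, -0.4, -1.4]
finger_gap: 0.0311
pos [ 0.5129 -0.191   0.0971] j [-0.32  0.58  0.8   1.94 -0.56  0.85  1.57] F [-0.  -0.4 -1.4] gap 0.0311 t 46.45
turn [0.0002 0.0002 0.0002] shift(after turn) [0.0024 0.0011 0.1352] mm [ -0.   1. -54.]
cam 69.7151020278657 [ 0.46  -0.137  0.24 ] axis [ 0.21 -0.21 -0.95]
dropper_bottle 0.83 [318.3 272.7] [ 0.514  -0.1901  0.061 ]
dropper_bottle 0.32 [232.1 163.4] [ 0.4401 -0.1788  0.061 ]
  mask 0.67 9945 bbox 278 246 357 410
  mask 0.69 9129 bbox 230 164 406 288
pepper_mill 0.71 [402.2 164. ] [ 0.5141 -0.1117  0.008 ]
  mask 0.74 36038 bbox 361 106 639 284
```

View pics/c5.png

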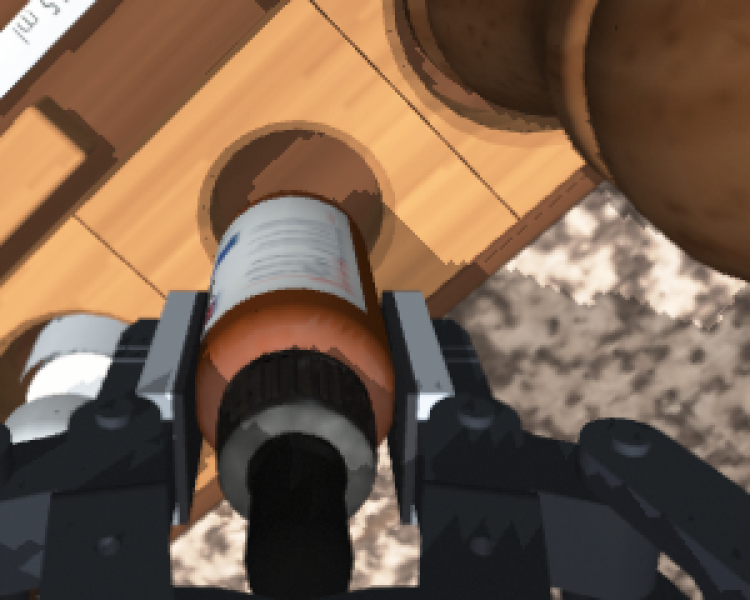

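The bottle is upright. The dropper-well rim spans cols 198–395 with its top at row 121, and the bottle's base edge is at row 190. Mill (right) and salt (left) stand clear.

```bash
python3 - <<'E'
from h import *
w=np.load("pics/w20.npy",allow_pickle=True).item()
c=lambda x,y:(200+x/2.5,170+y/2.5)
u=np.array([-.707,.707]);v=np.array([.707,.707])
rt=onz(w,c(297,121),.034)[:2];rl=onz(w,c(198,205),.034)[:2];rr=onz(w,c(395,205),.034)[:2]
D=np.linalg.norm(rr-rl);print("rim dia",D,"centre along view",rt-u*D/2,"mid LR",(rl+rr)/2)
zb=.0971-.0349
bt=onz(w,c(293,190),zb)[:2];print("base centre",bt-u*.0165)
m=np.load("pics/w20_dropper_bottle.npy");r,cc=np.nonzero(m);R=r.min();print(R,onz(w,(cc[r==R].mean(),R-.5),zb)[:2]-u*.0165)
E
```

```text
rim dia 0.049929708156856836 centre along view [ 0.51442052 -0.19017514] mid LR [ 0.5122125  -0.18804806]
base centre [ 0.51372291 -0.19080779]
246 [ 0.51286837 -0.19125992]
```

```bash
python3 -m pendant '[{"ax":0,"ay":0,"az":0,"dx":0.001,"dy":0.002,"dz":0.04,"fingers":24},{"ax":0,"ay":0,"az":0,"dx":0,"dy":0,"dz":0.04,"fingers":24},{"ax":0,"ay":0,"az":0,"dx":0,"dy":0,"dz":0,"fingers":24}]'
python3 -m pendant '[{"ax":0,"ay":0,"az":0,"dx":0,"dy":0,"dz":0.025,"fingers":24},{"ax":0,"ay":0,"az":0,"dx":0,"dy":0,"dz":0.018,"fingers":24},{"ax":0,"ay":0,"az":0,"dx":0,"dy":0,"dz":0,"fingers":24}]'
python3 -m pendant '[{"ax":0,"ay":0,"az":0,"dx":0,"dy":0,"dz":0.008,"fingers":24},{"ax":0,"ay":0,"az":0,"dx":0,"dy":0,"dz":0,"fingers":24}]'
```

```text
t: 47.18
ee_pos: [0.5115, -0.1898, 0.0622]
orientation: [0.382, 0.924, -0.0, -0.001]
ft_force: [0.6, -0.2, 0.2]
finger_gap: 0.0312
t: 47.55
ee_pos: [0.5122, -0.1899, 0.0462]
orientation: [0.382, 0.924, -0.0, -0.0]
ft_force: [0.1, 0.3, -0.5]
finger_gap: 0.0311
t: 47.8
ee_pos: [0.5125, -0.1899, 0.0434]
orientation: [0.382, 0.924, -0.0, 0.0]
ft_force: [0.1, 0.3, -0.8]
finger_gap: 0.0312
```

```bash
python3 -m pendant '[{"ax":0,"ay":0,"az":0,"dx":0,"dy":0,"dz":0.004,"fingers":24},{"ax":0,"ay":0,"az":0,"dx":0,"dy":0,"dz":0,"fingers":24}]'
```

```text
t: 48.05
ee_pos: [0.5129, -0.1903, 0.0428]
orientation: [0.382, 0.924, 0.0, 0.001]
ft_force: [-4.7, 1.3, 17.3]
finger_gap: 0.0309
```

Floor contact at the expected height. Releasing, rising straight up and drawing back, then checking everything.

```bash
python3 -m pendant '[{"ax":0,"ay":0,"az":0,"dx":0,"dy":0,"dz":-0.003,"fingers":46},{"ax":0,"ay":0,"az":0,"dx":0,"dy":0,"dz":0,"fingers":46},{"ax":0,"ay":0,"az":0,"dx":0,"dy":0,"dz":0,"fingers":46},{"ax":0,"ay":0,"az":0,"dx":0,"dy":0,"dz":-0.06,"fingers":46},{"ax":0,"ay":0,"az":0,"dx":0,"dy":0,"dz":-0.12,"fingers":46},{"ax":0,"ay":0,"az":0,"dx":0,"dy":0,"dz":-0.13,"fingers":46},{"ax":0,"ay":0,"az":0,"dx":0,"dy":0,"dz":-0.13,"fingers":46},{"ax":0,"ay":0,"az":0,"dx":0,"dy":0,"dz":-0.13,"fingers":46}]'
python3 -m pendant '[{"ax":0,"ay":0,"az":0,"dx":0.08,"dy":-0.08,"dz":0,"fingers":46},{"ax":0,"ay":0,"az":0,"dx":0.08,"dy":-0.08,"dz":0,"fingers":46},{"ax":0,"ay":0,"az":0,"dx":0,"dy":0,"dz":0,"fingers":46},{"ax":0,"ay":0,"az":0,"dx":0,"dy":0,"dz":0,"fingers":46}]'
python3 look.py w21 long_spoon:0.008 pepper_mill:0.008 salt_shaker:0.008 dropper_bottle:0.008; python3 sp.py w21 long_spoon:0.016
python3 - <<'E'
from h import *
p=bot.grab_frame("scene");w=cv2.imread("pics/w21.png")
for n,z in [("pepper_mill",.008),("salt_shaker",.008),("dropper_bottle",.008),("spice_jar",.018),("short_spoon",.018),("long_spoon",.008)]:
    print(n,[(round(float(q["conf"]),2),np.round(onz(p,np.array(q["xy"])*[640,480],z)[:2],4).tolist()) for q in bot.landmark_of(p,n)[:2]])
o=np.zeros((600,800,3),np.uint8);o[:300,:400]=cv2.resize(w,(400,300),interpolation=3)
o[:,400:]=cv2.resize(p["image"][100:400,230:430],(400,600),interpolation=3);o[300:,:400]=cv2.resize(p["image"][240:390,300:500],(400,300),interpolation=3)
cv2.imwrite("pics/fin.png",o)
E
python3 go.py 0.4 -0.19 0.3 45
```

```text
t: 49.05
ee_pos: [0.5122, -0.1898, 0.2727]
orientation: [0.382, 0.924, -0.0, -0.0]
ft_force: [0.6, 0.5, 0.1]
finger_gap: 0.0458
t: 49.55
ee_pos: [0.4225, -0.1896, 0.2713]
orientation: [0.382, 0.924, 0.0, 0.0]
ft_force: [-0.7, 0.3, 1.0]
finger_gap: 0.0461
cam 69.7151020278657 [ 0.37  -0.136  0.414] axis [ 0.21 -0.21 -0.96]
long_spoon 0.94 [320.7 206.5] [ 0.4332 -0.1936  0.008 ]
long_spoon 0.18 [319.3 289.9] [ 0.5101 -0.2722  0.008 ]
  mask 0.83 2245 bbox 275 154 381 250
  mask 0.7 5471 bbox 394 182 498 267
salt_shaker 0.87 [319.3 287.9] [ 0.5081 -0.2702  0.008 ]
  mask 0.58 1427 bbox 307 279 340 329
dropper_bottle 0.72 [369.2 250.1] [ 0.5153 -0.1896  0.008 ]
  mask 0.93 1211 bbox 355 239 390 286
long_spoon len 0.1585 mid [ 0.4351 -0.1893] handle-mid [ 0.4336 -0.2133] yaw of y-axis 86.4
pepper_mill [(0.87, [0.5158, -0.1069]), (0.86, [0.5281, 0.4647])]
salt_shaker [(0.64, [0.5077, -0.2675])]
dropper_bottle [(0.65, [0.506, -0.1882])]
spice_jar [(0.73, [0.4136, 0.0444])]
short_spoon [(0.59, [0.4849, 0.3088])]
long_spoon [(0.95, [0.4289, -0.1883])]
pos [ 0.422  -0.19    0.2711] j [-0.65  0.13  1.1   1.98 -0.13  1.11  1.29] F [-0.4  0.   0.2] gap 0.0459 t 50.35
turn [-0.      0.      0.0002] shift(after turn) [ 0.0388 -0.0388 -0.0724] mm [-22.   0.  29.]
```

View pics/fin.png

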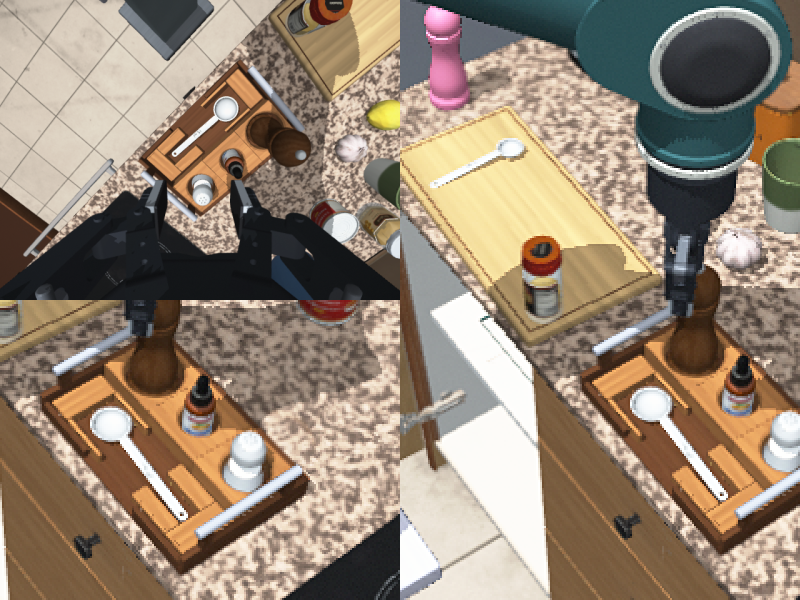

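The final view shows mill, dropper and salt upright in their wells and the long spoon flat in the rest. The jar, short spoon and pink mill are where they were. The arm is clear of everything, so I'm handing in.

```bash
python3 -c "
from rig import bot
print(bot.hand_in())"
```

```text
the job is handed in; nothing more can be done
None
```

The job is done and handed in at about 50 s of the 138 s allowed. The long spoon lies flat in the spoon rest with its bowl in the wide pocket. The pepper mill, salt shaker and dropper bottle stand upright in their wells. I laid the spoon first, then placed the mill, the salt and the dropper.

**Last checks:**
- **Wells:** Each item met the floor at the expected height, with a contact force of about 17 N. The final pictures show all three upright.
- **Spoon:** It measures about 158 mm long and sits within about 4 mm of the rest's origin. It lies about 3° off the rest's line, inside the guides.
- **Not part of the set:** The jar and the short spoon read within about 6 mm of where they started, which is within the spread of the estimates. The pink mill also reads unmoved.
- **Arm:** The gripper was empty and clear of everything when I handed in.

**Disagreements:**
- **Cameras:** The wrist camera put things up to about 5 mm from where the scene and top cameras did, so I aligned each item to its well within one wrist picture.
- **Salt grip:** The finger opening read 36 mm rather than the 43 mm body width. I regripped twice, and the pads stayed on the narrower waist or cap. It held upright and seated normally.
- **Pictures viewed:** I viewed 17, three over the budget of 14. One of them was wasted on a move that had been refused.

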